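# Tally out a granite test slip and show its label

### The arm

A 7-joint arm with a two-finger parallel gripper is mounted at the origin on the work surface. World frame = base frame: x ahead of the robot, y to its left, z up, the work surface at z = 0. Lengths are in m, angles in rad, forces in N, time in s.
With the tool pointing down it reaches from about 0.425 to 0.925 m from the base axis. Payload 6.8 kg.
Tool frame: the origin (TCP) lies at the very end of the fingers, on their centre line; the grasp point (between the pads) lies 19 mm behind it (tcp_to_grasp is the distance from the TCP to the grasp point, in m); z points along the fingers, y is the direction in which the jaws open and shut (so a half turn about z gives the same grasp; the last joint's range is limited). The gripper opens to 85 mm and grips with 20 to 120 N. Pads are 22 mm wide; open, the fingers measure 114 mm over their backs; the gripper's body (76 mm by 85 mm) begins 54 mm behind the grasp point. The pads swing forward as they close: fully open they stand 13 mm farther back than shut.
Start: joints at [1.109, 0.477, 0.022, 1.555, -0.011, 1.109, -0.083], TCP at [0.234, -0.633, 0.199] pointing down, gripper open.
Joint ranges: [-2.96, 2.96], [-0.34, 2.1], [-1.41, 1.46], [0.24, 2.44], [-1.37, 4.51], [0.17, 1.92], [-2.96, 2.96]. Speed limits (rad/s): [2.39, 2.39, 3.14, 3.14, 3.14, 3.14, 3.14].

### API

Orientations are given as a unit quaternion [w, x, y, z].
In Python, from station import * gives the robot as it stands.
- The arm moves only by the tool apply_moves, never from a script. Its argument "increments" is one flat list of numbers, 5 for each row, row after row: the finger opening in mm, from 0 to 85.4, then the shift along the tool's x, y, z in mm, then the turn about the tool's z in degrees. In form: [claw, tx, ty, tz, roll, claw, tx, ty, tz, roll, ...]. A call has 1 to 12 rows; each row shifts and turns the pose as measured when the row begins, along the tool's axes as they then stand; what a row does not reach is not made up. A row lasts 1/8 s, in which the tool goes at most 62.5 mm and 10.7 degrees, less where a joint would pass 70% of its speed; a pose out of reach is approached as far as the arm can. A call with a gripper value outside its range is refused whole. The fingers move at their own pace and stop on an object; "squeeze" is the grip in N (left out, the last holds). Time passes only in rows, so rows that do not move let the fingers close. It gives the time, the measured TCP pose, the force and the opening at its end, in the units of the state.
- get_obs(): the state, without advancing time (a new reading comes with each control period).
- read_camera(name): name is "side" or "top"; returns (picture, depth): 480x640x3 uint8, blue, green, red; 480x640 float32, m along the optical axis (not along the pixel's ray), 0 where there is no reading.
- get_calibration(name): a dict with "mtx" (3x3 intrinsics, pixels), "camera_from_world" (4x4, takes a point from world to camera coordinates). Camera axes: x right, y down, z forward; pixel columns grow to the right and rows downward; lengths in m; the calibration is good to about 2 mm. A picture is of the moment at which its call begins. get_calibration takes no time and is no camera call.
- hand_in(): hands the job in, once; it reports no verdict.
Trained networks look in the newest picture that a camera, given by its name, has taken for a name from the list of things; names that differ only in an ending like _2 or _b are one class to them, and where a whole thing is asked for, a point or a joint stands for the part that bears it (a point fixed in the world has none). Each returns a list of dicts, best first, with "p" (0 to 1); they miss things now and then, are a little off and sometimes report something else, mostly with a low value. They report only what shows in the picture. A call takes as long as a camera call. They do not tell look-alikes from the thing itself.
- outline_of(camera, thing): "pixels" (480x640 bool, what is visible of it) and "extent" ([centre column, centre row, width, height] in pixels, round what is visible of it).
The state is a dict: "t": time; "q": joint angles; "joint_vel": joint speeds; "joint_torque": joint torques, N m; "eef_pos": TCP position; "tool_rot": TCP orientation; "contact_force": force on the tool from outside, world axes, zero at the start; "torque": the same for the moment, N m; "gripper_width": opening from 0.0 (shut) to 1.0 (fully open).
Only numpy, scipy, OpenCV 4.12 (cv2) and the standard library are available. Lean on these libraries where they do the work, as an engineer would, in place of code of your own. Each camera call takes 0.05 s, during which the arm holds its last target.

### The job

Drop the tally rod down through the eyelet on the slip rack and let go of it there, so that it hangs by its shoulder. Then draw out the granite slip that stands in the slot beside the eyelet, gripping it clear of its frosted third (the end with the notched corner), and hold it centred about 20 cm above the steel viewing plate, with the frosted end pointing to the side where the plate's post stands, its length level and its label face tipped up about halfway (45 degrees). Finish while still holding it there; leave the other slip in its slot and the mallet, offcut and chisel alone.

Things in the scene. Friction and masses are not known exactly. Their poses are not given: they have to be found in the camera images.
- rod: Tally rod, upright: steel shank 9 mm across and 45 mm long with a tapered foot, and above it a round wooden grip 16 mm across and 50 mm long, whose underside is the shoulder. Origin at the foot of the shank, z up along the rod. At the start it stands loosely in the holder, hanging by its shoulder, grip from 55 to 105 mm above the bench. 60 g.
- rod_tip (a point): Foot of the tally rod's shank, on its axis.
- rod_shoulder (a point): Centre of the rod's shoulder, 45 mm above the foot.
- holder: Fixed wooden block, 70 x 70 x 55 mm high, with a 12 mm hole 48 mm deep in the middle of its top. Origin under its centre, on the bench.
- rack: Fixed slip rack: 140 mm (x) by 120 mm (y), 30 mm high, with two slots along x, each 12 mm wide and 22 mm deep, their centre lines at y = +35 and -35 mm, 113 mm long. Origin under the centre, on the bench, z up. On the +y side stands the steel lug with the eyelet.
- eye (a point): Centre of the mouth of the eyelet, at the top of the lug, 50 mm above the bench, at x = -45, y = +105 mm in the rack. The eyelet is an upright through hole 12 mm wide in a lug 34 x 34 mm and 20 mm thick; below the lug is 30 mm of free air.
- eye_slot (a point): Floor centre of the slot beside the eyelet (8 mm above the bench); the slip standing here is the one to take.
- far_slot (a point): Floor centre of the other slot (8 mm above the bench); the slip standing here stays.
- plate: Fixed steel viewing plate, 130 x 130 x 6 mm, on the bench. Origin under its centre. A steel post 14 mm across rises to 66 mm above the bench near its -y edge, at y = -56 mm; the frosted end shall point that way (plate -y).
- mallet: Wooden mallet standing on its head, 72 mm across and 175 mm high, origin under its centre. Leave alone.
- offcut: Stone offcut, 70 x 50 x 55 mm, origin under its centre. Leave alone.
- chisel: Steel stone chisel lying flat, 175 mm long, origin under its middle. Leave alone.
- slip_a: Granite slip, one of two, 110 long (x), 10 thick (y), 60 mm high (z), 180 g, on edge in a rack slot, 38 mm above the rack. Origin: middle of underside. +x: frosted end (last 35 mm), its upper corner (+x, +z) notched 14 x 14 mm. +y: label face; seen facing it, notch uppermost, the notch is at the left. The slips stand opposite ways round, either in either slot.
- slip_a_mid (a point): Centre of this slip, 30 mm above its underside.
- slip_a_frost (a point): Middle of this slip's frosted end face, 55 mm from the centre along +x.
- slip_b: Granite slip, one of two, 110 long (x), 10 thick (y), 60 mm high (z), 180 g, on edge in a rack slot, 38 mm above the rack. Origin: middle of underside. +x: frosted end (last 35 mm), its upper corner (+x, +z) notched 14 x 14 mm. +y: label face; seen facing it, notch uppermost, the notch is at the left. The slips stand opposite ways round, either in either slot.
- slip_b_mid (a point): Centre of this slip, 30 mm above its underside.
- slip_b_frost (a point): Middle of this slip's frosted end face, 55 mm from the centre along +x.
There are look-alikes about, which are no part of the job. What is shaped like the slip_b but turquoise is not meant. There is more than one size of the rod; the one meant has the size given above.

How it is judged:
By the outcome, as a careful person would: the job done as asked, in the order asked, and still so for the second after the job is handed in, while the arm keeps its last pose, push and grip.
It also fails if it takes over 54 s, if anything falls off the work surface, if the arm or the gripper's body presses on something with over 40 N, if the wrist force passes 120 N, or if a joint passes its speed limit or range.

## Working session

There is one attempt and no reset: what is moved stays moved. The work goes in short steps, Python scripts to look and compute and a tool call to move; the robot and the scene stay as the last step left them, time stands still between calls to the robot, and variables do not carry over. Pictures are saved under pics/ and viewed, and the job is handed in when it is done.

Besides the shell and the picture viewer there is one more tool, called after "Call:" as name(argument=value, ...) on one line, values as JSON. apply_moves: Moves the arm, as the interface text tells. Its arguments: {"type":"object","properties":{"increments":{"type":"array"},"squeeze":{"type":"number"}},"required":["increments"]}

```bash
ls; mkdir -p pics; cat > h.py <<'E'
from station import *
import numpy as np, cv2
E
python3 - <<'E'
from h import *
o=get_obs(); print({k:np.round(v,3) for k,v in o.items()})
for n in ["side","top"]:
    p,d=read_camera(n); cv2.imwrite(f"pics/{n}0.png",p); np.save(f"{n}_d0.npy",d)
    c=get_calibration(n); print(n,np.round(c["mtx"],1).tolist(),np.round(c["camera_from_world"],4).tolist())
E
```

```text
pics
{'t': np.float64(0.0), 'q': array([ 1.109,  0.478,  0.022,  1.556, -0.012,  1.109, -0.083]), 'joint_vel': array([-0.001, -0.   , -0.003, -0.   , -0.   ,  0.001,  0.   ]), 'joint_torque': array([ 1.0000e-03, -5.9645e+01,  1.6090e+00, -2.8120e+01,  1.3000e-02,
        9.0000e-03,  0.0000e+00]), 'eef_pos': array([ 0.234, -0.633,  0.198]), 'tool_rot': array([-0.001,  0.984,  0.176, -0.   ]), 'contact_force': array([-0.641, -0.357, -1.08 ]), 'torque': array([ 0.022, -0.023,  0.034]), 'gripper_width': np.float64(1.0)}
side [[479.1, 0.0, 319.6], [0.0, 479.1, 248.9], [0.0, 0.0, 1.0]] [[-0.9993, -0.0378, 0.0016, 0.5915], [-0.0279, 0.7063, -0.7073, 0.0449], [0.0256, -0.7069, -0.7069, 0.9621], [0.0, 0.0, 0.0, 1.0]]
top [[541.3, 0.0, 317.7], [0.0, 541.3, 240.8], [0.0, 0.0, 1.0]] [[0.0177, -0.9998, 0.0039, -0.0308], [-0.998, -0.0179, -0.0604, 0.5923], [0.0605, -0.0029, -0.9982, 1.2526], [0.0, 0.0, 0.0, 1.0]]
```

View pics/top0.png

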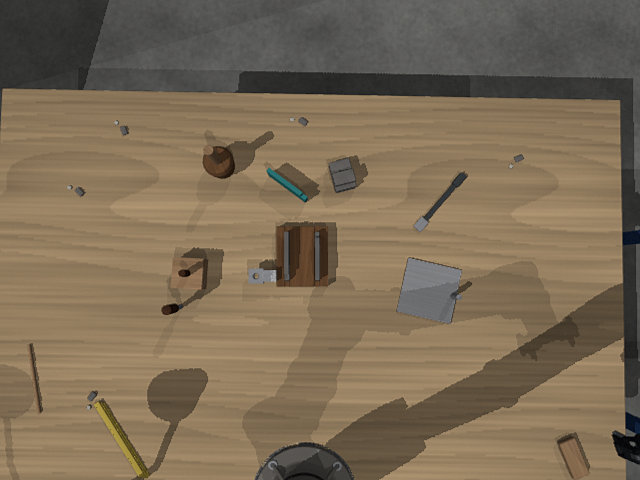

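View pics/side0.png

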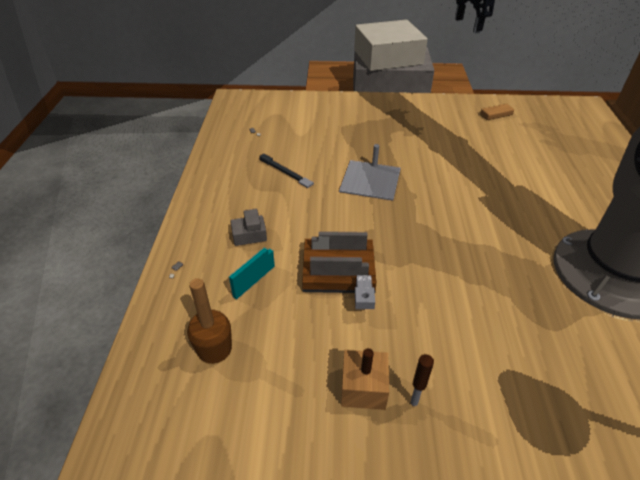

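```bash
cat >> h.py <<'E'
C={n:get_calibration(n) for n in ["side","top"]}
def pix(n,P):
    P=np.atleast_2d(P); c=C[n]; q=P@c["camera_from_world"][:3,:3].T+c["camera_from_world"][:3,3]
    u=q@c["mtx"].T; return u[:,:2]/u[:,2:]
def ray(n,uv):
    c=C[n];M=c["camera_from_world"];R=M[:3,:3];o=-R.T@M[:3,3]
    return o,R.T@np.linalg.inv(c["mtx"])@np.array([uv[0],uv[1],1.])
def atz(n,uv,z):
    o,d=ray(n,uv); return o+d*(z-o[2])/d[2]
def cloud(n,d):
    c=C[n];M=c["camera_from_world"];v,u=np.mgrid[0:480,0:640]
    K=c["mtx"];p=np.stack([(u-K[0,2])/K[0,0]*d,(v-K[1,2])/K[1,1]*d,d],-1)
    W=(p-M[:3,3])@M[:3,:3]; W[d<=0]=np.nan; return W
def crop(src,u0,v0,u1,v1,s,name):
    im=src[v0:v1,u0:u1]; cv2.imwrite(name,cv2.resize(im,None,fx=s,fy=s,interpolation=cv2.INTER_CUBIC))
E
python3 - <<'E'
from h import *
s=cv2.imread("pics/side0.png");t=cv2.imread("pics/top0.png")
crop(s,280,220,450,420,4*0.75,"pics/s1.png")
crop(t,150,210,350,330,4,"pics/t1.png")
d={n:np.load(f"{n}_d0.npy") for n in["side","top"]}
W=cloud("top",d["top"])
np.set_printoptions(precision=3,suppress=True)
for n,u,v in [("top",184,273),("top",165,309),("top",195,260),("top",257,276),("top",250,280),("top",304,255),("top",286,255),("top",318,255),("top",430,290)]:
    print(u,v,W[v,u])
W=cloud("side",d["side"])
for u,v in [(367,352),(426,360),(418,400),(365,295),(338,262),(370,180)]: print(u,v,W[v,u])
E
```

```text
184 273 [0.512 0.27  0.105]
165 309 [0.435 0.302 0.126]
195 260 [0.542 0.259 0.049]
257 276 [ 0.508  0.123 -0.004]
250 280 [0.499 0.132 0.05 ]
304 255 [0.558 0.011 0.03 ]
286 255 [0.556 0.051 0.063]
318 255 [ 0.558 -0.021  0.063]
430 290 [ 0.482 -0.287  0.005]
367 352 [0.512 0.276 0.105]
426 360 [0.432 0.302 0.129]
418 400 [0.427 0.304 0.017]
365 295 [0.506 0.114 0.04 ]
338 262 [0.556 0.054 0.061]
370 180 [ 0.48  -0.275  0.006]
```

View pics/s1.png

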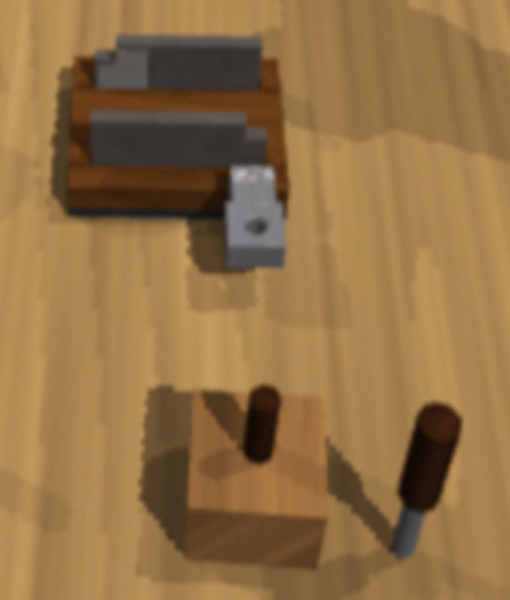

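View pics/t1.png

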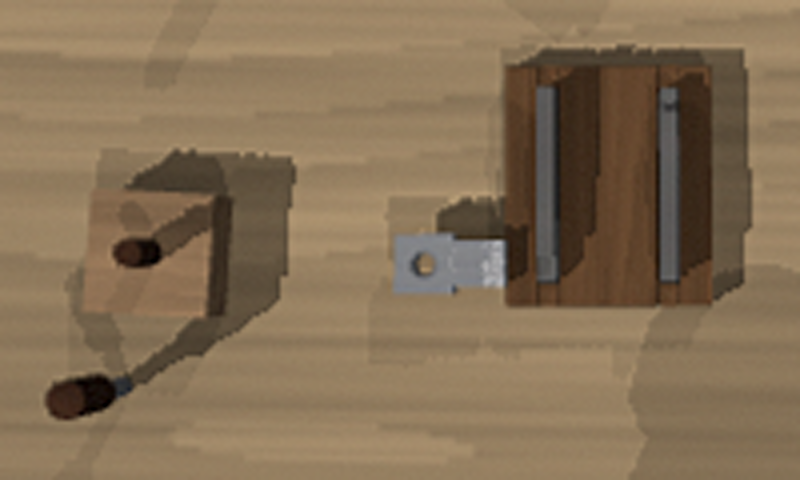

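The rod standing in the holder (top image 184,273; side image 367,352) has its grip top at 0.105 m, which fits the description. The thicker loose rod (top 165,309; side 426,360) stands on the bench and reaches 0.127 m, so it is the wrong-size look-alike. Both crops confirm this.

The eye slot's slip (top 286,255) is granite and has its notch towards the robot. The turquoise one is not wanted.

Next I'll measure precisely.

```bash
python3 - <<'E'
from h import *
np.set_printoptions(precision=4,suppress=True)
s=cv2.imread("pics/side0.png");t=cv2.imread("pics/top0.png")
im={"side":s,"top":t}
W={n:cloud(n,np.load(f"{n}_d0.npy")) for n in im}
def sel(n,z0,z1,x0,x1,y0,y1):
    w=W[n]; return (w[...,2]>z0)&(w[...,2]<z1)&(w[...,0]>x0)&(w[...,0]<x1)&(w[...,1]>y0)&(w[...,1]<y1)
def rep(name,z0,z1,x0,x1,y0,y1):
    for n in im:
        m=sel(n,z0,z1,x0,x1,y0,y1); p=W[n][m]
        if len(p)<5: print(name,n,len(p));continue
        r=cv2.minAreaRect((p[:,:2]*1000).astype(np.float32))
        print(name,n,len(p),"mean",p.mean(0),"rect c",np.array(r[0]),"sz",np.array(r[1]),"ang",round(r[2],1))
rep("rack",.026,.036,.45,.68,-.1,.1)
rep("lug",.045,.055,.46,.55,.09,.17)
rep("slipE",.064,.072,.45,.68,.03,.075)
rep("slipF",.064,.072,.45,.68,-.05,0)
rep("holdertop",.05,.06,.45,.6,.2,.35)
rep("rodtop",.1,.11,.47,.56,.24,.31)
rep("rodside",.065,.1,.47,.56,.24,.31)
rep("rod2",.118,.14,.38,.47,.27,.34)
rep("plate",.002,.012,.38,.58,-.4,-.2)
rep("post",.058,.075,.38,.58,-.4,-.2)
rep("mallet",.02,.3,.65,.9,.1,.3)
rep("offcut",.02,.1,.65,.8,-.15,-.02)
# hole centroid
for n,(u0,v0,u1,v1) in {"top":(248,269,264,284),"side":(355,284,376,308)}.items():
    g=cv2.cvtColor(im[n],cv2.COLOR_BGR2GRAY)[v0:v1,u0:u1]; print(n);print(g)
E
```

```text
rack side 1761 mean [0.5569 0.0254 0.0299] rect c [554.2695  19.5972] sz [140.7886 128.6976] ang 0.5
rack top 2249 mean [0.5563 0.0164 0.0294] rect c [556.2587  16.9573] sz [139.6549 119.0975] ang 1.0
lug side 372 mean [0.5072 0.1162 0.0493] rect c [507.0307 114.4897] sz [48.3715 34.2065] ang 89.4
lug top 252 mean [0.51   0.1152 0.0492] rect c [510.1808 114.5914] sz [31.9247 46.1587] ang 1.0
slipE side 263 mean [0.5606 0.0525 0.0672] rect c [560.5742  51.8373] sz [95.2726 13.0094] ang 0.7
slipE top 150 mean [0.5639 0.0518 0.0671] rect c [563.2446  50.9959] sz [94.8203  9.1142] ang 1.3
slipF side 229 mean [ 0.5499 -0.0181  0.0671] rect c [548.4793 -19.2607] sz [94.8639 15.1887] ang 2.7
slipF top 156 mean [ 0.5485 -0.0183  0.0671] rect c [550.9504 -19.1779] sz [94.6715  8.9932] ang 1.1
holdertop side 1655 mean [0.5109 0.2805 0.0547] rect c [510.5091 275.9292] sz [71.9878 70.1903] ang 87.9
holdertop top 845 mean [0.5126 0.2752 0.0541] rect c [512.8264 276.3497] sz [71.2797 69.9271] ang 87.6
rodtop side 91 mean [0.5107 0.277  0.1042] rect c [510.4913 276.5745] sz [15.2421 14.9033] ang 17
[... 3777 characters left out ...]
9 131 129 129 129 127 129 127 126 124 127 126 129 129 129 128
  126 127 133]
 [ 65 104 120 120 120 119 119 118 119 118 116 115 117 119 124 124 124 123
  122 123 130]
 [ 60  88  99 100  98  97  99  98  97  95  95  95  97  99 102 102 103 101
  101 105 122]
 [ 60  77  82  83  83  81  82  81  80  80  79  82  81  81  82  82  81  81
   80  88 116]
 [ 61  74  79  79  78  79  77  77  77  77  77  78  78  77  76  76  75  77
   76  88 119]
 [ 63  72  79  79  77  78  78  76  77  78  79  78  78  78  78  76  77  77
   78  94 124]
 [ 65  75  79  78  77  77  78  77  79  78  77  77  76  76  77  77  78  77
   80  96 126]
 [ 67  76  79  77  77  77  76  78  77  78  77  77  76  76  76  78  78  77
   79  98 125]]
```

```bash
python3 - <<'E'
from h import *
np.set_printoptions(precision=4,suppress=True)
print(atz("top",(255.4,275.9),.05),atz("side",(365.3,295.2),.05))
t=cv2.imread("pics/top0.png")
W=cloud("top",np.load("top_d0.npy"))
m=(W[...,2]>.002)&(W[...,2]<.012)&(np.hypot(W[...,0]-.48,W[...,1]+.287)<.1)
b,g,r=cv2.split(t.astype(int)); m&=(abs(b-r)<25)
m=cv2.morphologyEx(m.astype(np.uint8),cv2.MORPH_OPEN,np.ones((3,3)))
k,l,st,c=cv2.connectedComponentsWithStats(m); i=1+np.argmax(st[1:,4])
r=cv2.minAreaRect((W[l==i][:,:2]*1000).astype(np.float32)); print(r, st[i])
o=get_obs(); from scipy.spatial.transform import Rotation as R
q=o["tool_rot"]; print(R.from_quat([q[1],q[2],q[3],q[0]]).as_matrix())
E
```

```text
[0.508  0.1203 0.05  ] [0.5059 0.1231 0.05  ]
((482.2908935546875, -284.3326110839844), (129.80564880371094, 130.40699768066406), 78.8372573852539) [ 397  260   63   54 1380]
[[ 0.938   0.3465 -0.0007]
 [ 0.3465 -0.938   0.0015]
 [-0.0002 -0.0016 -1.    ]]
```

Call:
apply_moves(increments=[40,44,-35,-9,0,40,44,-35,-9,0,40,44,-35,-9,0,40,44,-35,-9,0,40,44,-35,-9,0,40,44,-35,-9,0,40,44,-35,-9,0,40,44,-35,-9,0,40,44,-35,-9,0], squeeze=40)

```text
t: 1.23
eef_pos: [0.4995, -0.1905, 0.2767]
tool_rot: [-0.003, 0.985, 0.171, -0.003]
contact_force: [1.3, 0.3, -0.2]
gripper_width: 0.47
```

```bash
cat >> h.py <<'E'
from scipy.spatial.transform import Rotation as Rot
import json
def pose():
    o=get_obs(); q=o["tool_rot"]; return o,Rot.from_quat([q[1],q[2],q[3],q[0]]).as_matrix()
def st():
    o,R=pose(); open("log.jsonl","a").write(json.dumps({k:np.asarray(v).tolist() for k,v in o.items()})+"\n")
    print("t",round(float(o["t"]),3),"pos",np.round(o["eef_pos"],4),"q",np.round(o["q"],3),"F",np.round(o["contact_force"],1),"T",np.round(o["torque"],2),"w",round(float(o["gripper_width"])*85.4,1))
    print(" xaz",round(np.degrees(np.arctan2(R[1,0],R[0,0])),2),"z",np.round(R[:,2],3)); return o,R
def to(target,az=None,n=1):
    o,R=st(); d=R.T@(np.array(target)-o["eef_pos"])*1000
    print(" tool delta mm",np.round(d,1),"len",round(np.linalg.norm(d),1),"per row",np.round(d/n,1))
    if az is not None: print(" roll",round(np.degrees(np.arctan2(R[1,0],R[0,0]))-az,2))
E
python3 -c "
from h import *
to([.511,.2765,.25],1)"
```

```text
t 1.225 pos [ 0.4995 -0.1905  0.2767] q [ 0.456  0.196 -0.24   1.773  0.047  1.186 -1.025] F [ 1.3  0.3 -0.2] T [-0.04 -0.04 -0.02] w 40.2
 xaz 19.7 z [-0.007  0.004 -1.   ]
 tool delta mm [ 168.4 -435.6   28.6] len 467.9 per row [ 168.4 -435.6   28.6]
 roll 18.7
```

Call:
apply_moves(increments=[40,21,-54,3,0,40,21,-54,3,0,40,21,-54,3,0,40,21,-54,3,0,40,21,-54,3,0,40,21,-54,3,0,40,21,-54,3,0,40,20,-52,3,0,40,0,0,0,9.4,40,0,0,0,9.4])

```text
t: 2.48
eef_pos: [0.5088, 0.2905, 0.2513]
tool_rot: [-0.002, 1.0, 0.007, -0.005]
contact_force: [-0.6, -0.1, -0.3]
gripper_width: 0.469
```

```bash
python3 -c "
from h import *
to([.5112,.2762,.17],1)"
```

```text
t 2.475 pos [0.5088 0.2905 0.2513] q [-0.245  0.329 -0.474  1.681  0.15   1.175 -2.313] F [-0.6 -0.1 -0.3] T [ 0.01 -0.05 -0.  ] w 40.0
 xaz 0.81 z [-0.01   0.005 -1.   ]
 tool delta mm [ 3.  14.7 81.2] len 82.6 per row [ 3.  14.7 81.2]
 roll -0.19
```

Call:
apply_moves(increments=[40,1,5,27,0,40,1,5,27,0,40,1,5,27,0,40,0,0,0,0])

```text
t: 2.98
eef_pos: [0.5101, 0.276, 0.1671]
tool_rot: [-0.002, 1.0, 0.007, -0.006]
contact_force: [0.3, -0.1, 0.6]
gripper_width: 0.467
```

```bash
python3 -c "
from h import *
to([.5112,.2762,.078],1)
for n in ['side','top']:
    p,d=read_camera(n); cv2.imwrite(f'pics/{n}1.png',p)
    u=pix(n,[.5112,.2762,.105])[0].astype(int); crop(p,u[0]-60,u[1]-80,u[0]+60,u[1]+50,4,f'pics/{n}1c.png')
a=cv2.imread('pics/side1c.png');b=cv2.imread('pics/top1c.png');cv2.imwrite('pics/c1.png',cv2.resize(np.hstack([a,b]),(800,434)))
"
```

```text
t 2.975 pos [0.5101 0.276  0.1671] q [-0.24   0.397 -0.457  1.789  0.192  1.008 -2.327] F [ 0.3 -0.1  0.6] T [-0.02 -0.02 -0.01] w 39.9
 xaz 0.79 z [-0.012  0.004 -1.   ]
 tool delta mm [ 2.1  0.1 89.1] len 89.1 per row [ 2.1  0.1 89.1]
 roll -0.21
```

View pics/c1.png

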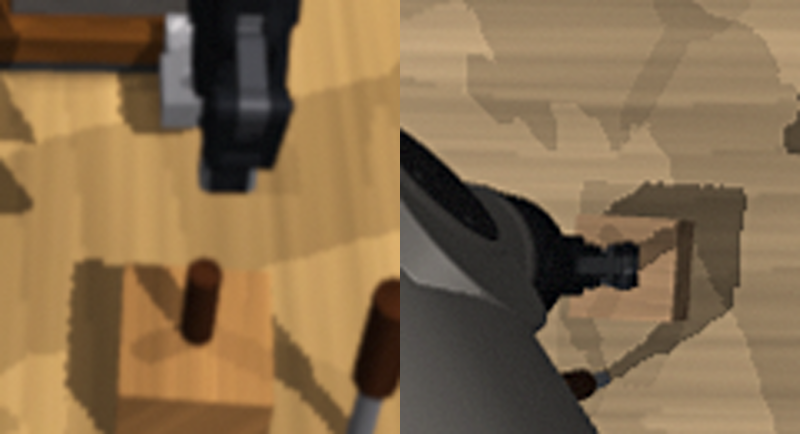

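The fingers are above the holder rod (side crop about 205,270), clear of the loose rod at the right edge. I'll descend and grip.

Call:
apply_moves(increments=[40,1,0,30,0,40,1,0,30,0,40,0,0,24,0,40,0,0,4,0])

```text
t: 3.58
eef_pos: [0.5179, 0.2831, 0.0869]
tool_rot: [-0.007, 1.0, 0.007, 0.002]
contact_force: [0.8, -1.0, 0.6]
gripper_width: 0.469
```

```bash
python3 -c "
from h import *
to([.5112,.2762,.078],1)"
```

```text
t 3.575 pos [0.5179 0.2831 0.0869] q [-0.271  0.498 -0.429  1.846  0.258  0.842 -2.381] F [ 0.8 -1.   0.6] T [-0.06  0.02 -0.03] w 40.1
 xaz 0.84 z [ 0.003  0.014 -1.   ]
 tool delta mm [-6.8  7.   8.8] len 13.1 per row [-6.8  7.   8.8]
 roll -0.16
```

Call:
apply_moves(increments=[40,-7,7,0,0,40,0,0,0,0])

```text
t: 3.82
eef_pos: [0.5118, 0.2767, 0.0894]
tool_rot: [-0.008, 1.0, 0.007, 0.003]
contact_force: [1.3, 0.2, -0.0]
gripper_width: 0.463
```

```bash
python3 -c "
from h import *
to([.5112,.2762,.078],1)"
```

```text
t 3.825 pos [0.5118 0.2767 0.0894] q [-0.262  0.481 -0.433  1.867  0.254  0.834 -2.376] F [ 1.3  0.2 -0. ] T [ 0.01  0.02 -0.02] w 39.5
 xaz 0.85 z [ 0.006  0.015 -1.   ]
 tool delta mm [-0.7  0.7 11.4] len 11.5 per row [-0.7  0.7 11.4]
 roll -0.15
```

Call:
apply_moves(increments=[40,0,0,11,0,40,0,0,2,0])

```text
t: 4.08
eef_pos: [0.513, 0.2773, 0.0774]
tool_rot: [-0.008, 1.0, 0.007, 0.005]
contact_force: [-0.2, -0.6, -1.4]
gripper_width: 0.463
```

```bash
python3 -c "
from h import *
to([.5112,.2762,.078],1)"
```

```text
t 4.075 pos [0.513  0.2773 0.0774] q [-0.267  0.497 -0.426  1.875  0.265  0.808 -2.386] F [-0.2 -0.6 -1.4] T [-0.03  0.06 -0.  ] w 39.5
 xaz 0.82 z [ 0.009  0.017 -1.   ]
 tool delta mm [-1.8  1.1 -0.6] len 2.2 per row [-1.8  1.1 -0.6]
 roll -0.18
```

Call:
apply_moves(increments=[10,-1.5,1,0,0,10,0,0,0,0,10,0,0,0,0,10,0,0,0,0], squeeze=50)

```text
t: 4.58
eef_pos: [0.5115, 0.2765, 0.0773]
tool_rot: [-0.008, 1.0, 0.007, 0.005]
contact_force: [-0.0, 0.7, -0.2]
gripper_width: 0.116
```

```bash
python3 -c "
from h import *
st()"
```

```text
t 4.575 pos [0.5115 0.2765 0.0773] q [-0.267  0.495 -0.427  1.879  0.265  0.806 -2.386] F [-0.   0.7 -0.2] T [-0.02  0.02  0.  ] w 9.9
 xaz 0.83 z [ 0.009  0.017 -1.   ]
```

```bash
python3 -c "
from h import *
for n in ['side','top']:
    p,d=read_camera(n); cv2.imwrite(f'pics/{n}2.png',p); np.save(f'{n}_d2.npy',d)
    u=pix(n,[.5112,.2762,.105])[0].astype(int); crop(p,u[0]-60,u[1]-60,u[0]+60,u[1]+60,5,f'pics/{n}2c.png')
a=cv2.imread('pics/side2c.png');b=cv2.imread('pics/top2c.png');cv2.imwrite('pics/c2.png',cv2.resize(np.hstack([a,b]),(800,400)))
"
```

```text
(no output)
```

View pics/c2.png

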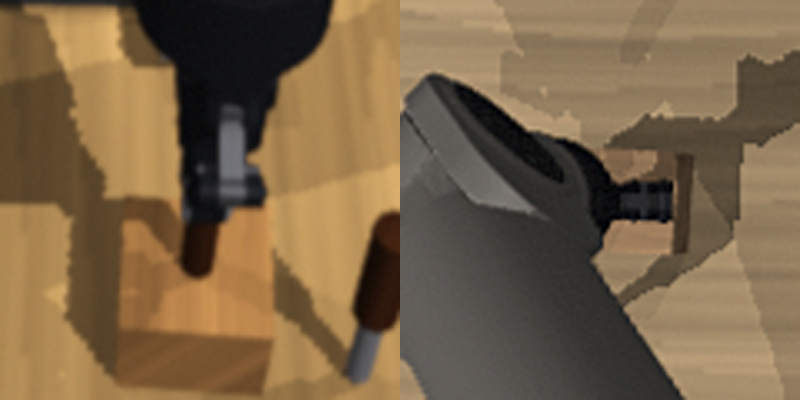

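Call:
apply_moves(increments=[0,0,0,0,0,0,0,0,0,0])

```text
t: 4.92
eef_pos: [0.5115, 0.2765, 0.0774]
tool_rot: [-0.008, 1.0, 0.007, 0.005]
contact_force: [-0.0, 0.8, 0.3]
gripper_width: -0.004
```

```bash
python3 -c "
from h import *
o,R=st()
c=o['eef_pos']
for n in ['side','top']:
    p,d=read_camera(n); cv2.imwrite(f'pics/{n}3.png',p)
    for P in [c,c-R[:,2]*.019,c+R[:,0]*.011,c-R[:,0]*.011]:
        u=pix(n,P)[0]; print(n,u)
    u=pix(n,[.5112,.2762,.09])[0].astype(int); crop(p,u[0]-25,u[1]-25,u[0]+25,u[1]+25,8,f'pics/{n}3c.png')
a=cv2.imread('pics/side3c.png');b=cv2.imread('pics/top3c.png');cv2.imwrite('pics/c3.png',np.hstack([a,b]))
print(pix('side',[.5112,.2762,.09]))
"
```

```text
t 4.925 pos [0.5115 0.2765 0.0774] q [-0.267  0.495 -0.427  1.879  0.265  0.806 -2.386] F [-0.   0.8  0.3] T [-0.05 -0.   -0.  ] w -0.3
 xaz 0.83 z [ 0.009  0.017 -1.   ]
side [365.861556   362.05934599]
side [366.86651941 354.96614615]
side [358.58927722 361.86780707]
side [373.13574044 362.25093511]
top [183.93012655 273.14532445]
top [181.96941317 273.22192474]
top [184.00831512 268.19985685]
top [183.8518652  278.09539566]
[[366.6595895  357.31457097]]
```

View pics/c3.png

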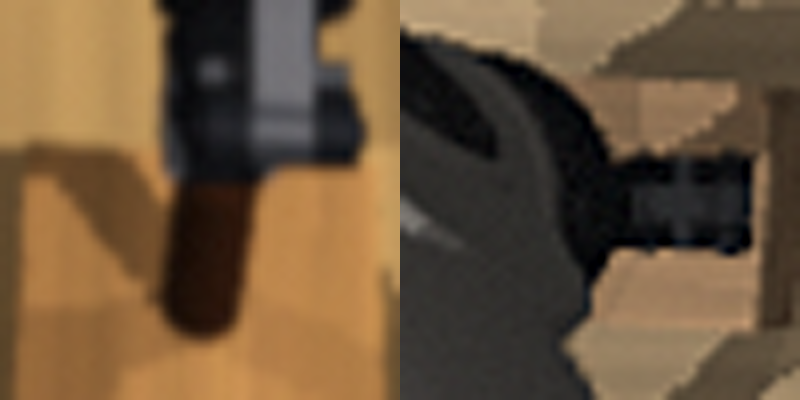

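```bash
python3 -c "
from h import *
np.set_printoptions(precision=3,suppress=True,linewidth=200)
for n,(u0,v0,u1,v1) in {'side':(352,330,392,375),'top':(150,255,190,290)}.items():
    p,d=read_camera(n); W=cloud(n,d); np.save(f'{n}_d3.npy',d)
    for v in range(v0,v1,3):
        print(v,' '.join('%d,%d,%d'%tuple(W[v,u]*1000) if d[v,u]>0 else '-' for u in range(u0,u1,4)))
"
```

```text
330 527,164,1 520,162,0 527,292,181 521,290,179 518,308,204 514,316,216 509,315,214 504,316,217 495,291,181 462,159,-1
333 527,168,-2 520,168,-2 513,169,0 521,291,174 515,291,174 514,317,210 509,318,213 499,291,174 494,290,173 463,168,1
336 527,176,0 520,175,-1 513,175,0 520,289,164 514,288,162 514,319,207 509,320,209 498,290,166 470,172,-2 463,173,0
339 527,182,0 520,182,0 513,180,-2 520,290,157 518,319,200 514,323,206 509,325,209 503,316,196 470,179,-1 464,179,0
342 527,188,0 520,188,0 513,188,0 522,310,180 518,321,197 514,326,204 509,326,205 503,319,194 497,319,195 464,186,0
345 527,194,0 520,193,-1 513,194,0 522,313,178 519,332,206 514,330,203 509,331,205 504,330,204 499,330,204 465,194,2
348 527,201,0 520,200,0 514,201,0 522,317,177 519,334,202 514,333,202 509,334,203 504,334,203 499,333,202 465,198,0
351 531,244,57 524,241,53 518,241,53 517,288,125 519,336,199 514,335,197 509,336,200 504,336,199 499,336,200 466,206,2
354 531,248,55 524,248,55 518,247,54 517,288,117 511,288,118 505,288,118 492,245,51 486,246,54 480,246,55 465,208,-3
357 531,254,55 524,254,55 518,253,54 515,281,9
[... 1404 characters left out ...]
05 512,210,482 512,210,463 512,209,441 512,235,318 512,240,271 512,237,254 512,238,219
276 508,219,511 508,215,504 508,210,503 508,205,501 508,204,483 508,204,461 508,205,433 506,239,275 506,237,252 506,235,227
279 503,217,516 504,213,513 504,209,507 504,204,503 504,199,499 503,199,477 503,199,455 501,238,276 500,238,247 499,250,163
282 499,216,521 499,210,520 499,205,519 499,201,513 499,198,504 499,196,491 499,195,471 499,194,450 491,285,56 491,276,56
285 495,214,527 495,208,527 495,203,524 495,199,520 495,195,515 495,192,503 495,192,483 494,190,464 484,285,56 484,276,55
288 491,212,533 491,206,532 491,202,529 491,196,530 491,192,523 491,188,517 491,188,497 490,189,471 476,299,-2 478,275,56
```

```bash
python3 -c "
from h import *
u=pix('side',[.5112,.2762,.105])[0].astype(int);print(u)
def aty(uv,y):
    o,d=ray('side',uv); return o+d*(y-o[1])/d[1]
r=u[1]-80+190/3.333
for y in (.296,.301,.306): print(aty((u[0]-60+225/3.33,r),y))
print(aty((363,354.5),.288),aty((374,352.6),.288), aty((374,352.6),.33))
for z in (.0774,.09,.1,.11,.12): print(z,pix('side',[.511,.284,z]),pix('side',[.511,.288,z]))
"
```

```text
[367 351]
[0.50866748 0.296      0.19192076]
[0.50945474 0.301      0.19884599]
[0.51024199 0.306      0.20577121]
[0.51864983 0.288      0.11562322] [0.50332101 0.288      0.12148312] [0.51038249 0.33       0.1861692 ]
0.0774 [[366.36140479 366.40909805]] [[366.44474494 368.76101156]]
0.09 [[366.96086649 361.87402079]] [[367.04764915 364.23741145]]
0.1 [[367.44743022 358.19304483]] [[367.53705088 360.56542236]]
0.11 [[367.94386805 354.43736881]] [[368.03642478 356.81861192]]
0.12 [[368.45048363 350.60469553]] [[368.54607878 352.99466971]]
```

The jaws shut fully without meeting the rod. The depth image shows the fingertip ends at about z = 0.115, while the reported TCP is 0.077, so the fingers end roughly 35 mm higher than stated. I'll open and go down gradually, watching force and image.

Call:
apply_moves(increments=[40,0,0,0,0,40,0,0,0,0,40,0,0,0,0,40,0,0,10,0,40,0,0,10,0])

```text
t: 5.75
eef_pos: [0.5121, 0.2771, 0.0568]
tool_rot: [-0.009, 1.0, 0.007, 0.005]
contact_force: [0.6, -0.7, 0.8]
gripper_width: 0.471
```

```bash
python3 -c "
from h import *
np.set_printoptions(precision=3,suppress=True,linewidth=200)
to([.5112,.2762,.045],1)
n='side'
p,d=read_camera(n); W=cloud(n,d)
crop(p,335,310,405,390,7,'pics/s4.png')
for v in range(325,372,3):
        print(v,' '.join('%d,%d,%d'%tuple(W[v,u]*1000) if d[v,u]>0 else '-' for u in range(352,390,4)))
"
```

```text
t 5.75 pos [0.512 0.277 0.057] q [-0.277  0.523 -0.416  1.891  0.283  0.767 -2.401] F [ 0.6 -0.7  0.8] T [ 0.    0.01 -0.03] w 40.3
 xaz 0.82 z [ 0.01   0.017 -1.   ]
 tool delta mm [-1.1  1.1 11.8] len 11.9 per row [-1.1  1.1 11.8]
 roll -0.18
325 527,150,-2 520,151,0 527,293,193 522,293,193 519,310,218 514,312,220 509,311,220 504,310,218 499,309,217 491,292,194
328 527,160,1 520,158,0 527,294,189 522,295,191 519,310,211 514,311,213 509,312,214 504,311,213 496,295,191 462,155,0
331 527,165,0 520,165,0 527,296,185 521,292,179 518,312,207 513,312,208 508,312,207 503,311,207 495,295,184 462,162,-1
334 527,172,0 520,170,-1 527,298,181 521,296,178 518,313,202 513,311,200 508,311,201 503,314,204 495,297,180 463,169,0
337 527,178,0 520,177,0 526,298,174 521,298,174 518,315,198 513,315,199 508,315,198 503,315,199 495,299,177 463,175,0
340 527,185,0 520,185,1 526,300,170 520,293,159 517,315,192 513,317,196 508,318,198 502,316,195 494,299,170 464,182,0
343 527,191,1 520,191,1 526,302,165 520,299,161 515,299,161 513,322,195 508,321,195 499,300,165 493,300,164 464,187,-1
346 527,196,0 521,198,1
[... 342 characters left out ...]
 524,250,55 524,301,135 523,337,191 518,339,194 513,338,193 508,337,192 503,338,194 498,338,193 466,212,-1
358 531,255,54 524,255,54 518,255,54 522,330,174 518,341,191 513,341,191 508,340,190 503,340,191 498,341,192 466,219,0
361 531,261,55 524,261,55 518,260,54 522,333,170 518,340,183 513,340,183 508,340,183 503,341,185 498,341,186 467,225,1
364 531,266,54 524,266,54 518,266,54 522,336,168 517,336,169 511,335,168 506,336,169 501,337,171 481,264,54 475,265,55
367 531,271,54 525,271,54 522,299,101 521,332,155 515,327,146 509,326,146 504,325,145 500,332,156 481,270,54 475,270,54
370 531,276,53 525,276,53 522,302,98 517,310,111 511,310,111 506,310,112 494,275,54 488,275,54 482,276,56 476,276,57
```

View pics/s4.png

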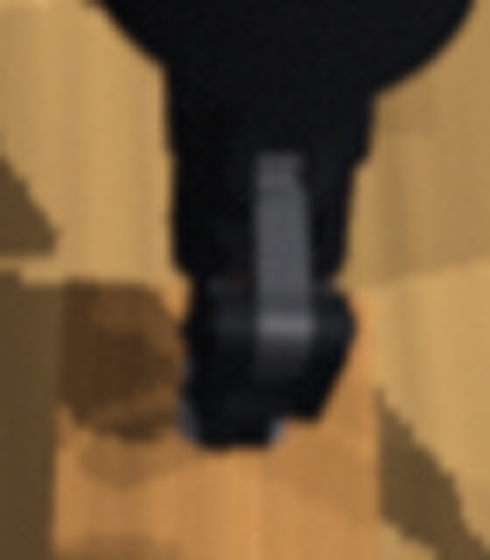

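Fingertip ends are at about z = 0.105 with reported 0.057 and 40 mm open, confirming a constant offset of about 38 mm when closed. I'll go down about 20 mm more and close.

Call:
apply_moves(increments=[40,-1,1,11,0,40,0,0,9,0,40,0,0,1,0,5,0,0,0,0,5,0,0,0,0,5,0,0,0,0,5,0,0,0,0])

```text
t: 6.68
eef_pos: [0.5102, 0.2758, 0.0324]
tool_rot: [-0.008, 1.0, 0.007, 0.004]
contact_force: [0.2, -0.3, -0.3]
gripper_width: 0.174
```

```bash
python3 -c "
from h import *
st()
n='side'
p,d=read_camera(n)
crop(p,335,320,405,390,7,'pics/s5.png')
"
```

```text
t 6.675 pos [0.5102 0.2758 0.0324] q [-0.288  0.556 -0.402  1.906  0.304  0.723 -2.418] F [ 0.2 -0.3 -0.3] T [-0.01  0.01 -0.01] w 14.8
 xaz 0.84 z [ 0.008  0.016 -1.   ]
```

View pics/s5.png

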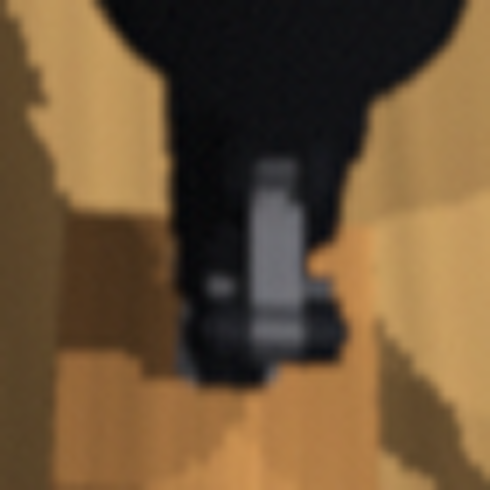

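Opening now stops at 14.8 mm, so the rod is gripped. Lifting.

Call:
apply_moves(increments=[5,0,0,-20,0,5,0,0,-30,0,5,0,0,-40,0,5,0,0,-10,0])

```text
t: 7.22
eef_pos: [0.5093, 0.2745, 0.1385]
tool_rot: [-0.008, 1.0, 0.008, 0.004]
contact_force: [0.9, 0.4, -1.6]
gripper_width: 0.173
```

```bash
python3 -c "
from h import *
to([.5075,.1215,.13],1)
for n in ['side','top']:
    p,d=read_camera(n); cv2.imwrite(f'pics/{n}6.png',p)
p=cv2.imread('pics/side6.png');crop(p,325,300,415,400,6,'pics/s6.png')
"
```

```text
t 7.225 pos [0.5093 0.2745 0.1385] q [-0.237  0.415 -0.456  1.838  0.214  0.922 -2.343] F [ 0.9  0.4 -1.6] T [-0.09 -0.01 -0.02] w 14.8
 xaz 0.87 z [ 0.008  0.017 -1.   ]
 tool delta mm [ -4.2 153.1   6. ] len 153.2 per row [ -4.2 153.1   6. ]
 roll -0.13
```

View pics/s6.png

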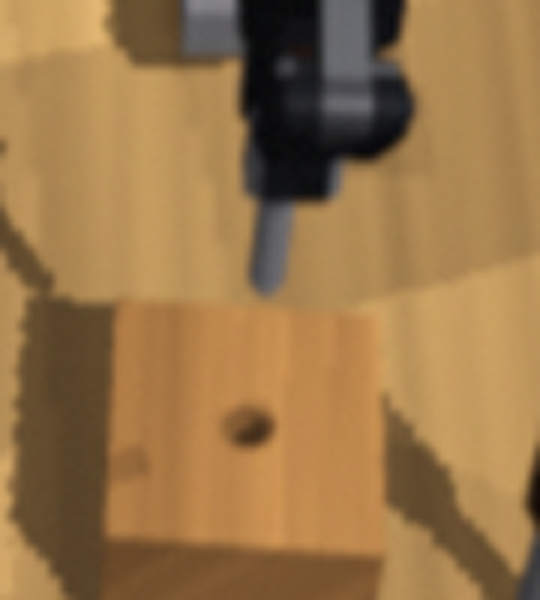

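Call:
apply_moves(increments=[5,-1,38,8,0,5,-1,38,8,0,5,-1,38,8,0,5,-1,38,8,0,5,0,0,0,0])

```text
t: 7.95
eef_pos: [0.5025, 0.1166, 0.096]
tool_rot: [-0.006, 1.0, 0.008, -0.001]
contact_force: [-0.2, 0.6, 0.1]
gripper_width: 0.175
```

```bash
python3 -c "
from h import *
to([.5075,.1215,.105],1)
for n in ['side','top']:
    p,d=read_camera(n); cv2.imwrite(f'pics/{n}7.png',p); np.save(f'{n}_d7.npy',d)
a=cv2.imread('pics/side7.png');crop(a,330,240,400,310,6,'pics/s7.png')
b=cv2.imread('pics/top7.png');crop(b,225,245,295,305,6,'pics/t7.png')
a=cv2.imread('pics/s7.png');b=cv2.imread('pics/t7.png')
o=np.zeros((420,800,3),np.uint8);o[:420,:400]=a[:,:400];o[:360,400:]=b[:,:400];cv2.imwrite('pics/c7.png',o)
"
```

```text
t 7.95 pos [0.5025 0.1166 0.096 ] q [ 0.009  0.38  -0.422  2.005  0.196  0.795 -2.079] F [-0.2  0.6  0.1] T [ 0.04 -0.03 -0.03] w 15.0
 xaz 0.97 z [-0.003  0.013 -1.   ]
 tool delta mm [ 5.1 -4.9 -9. ] len 11.4 per row [ 5.1 -4.9 -9. ]
 roll -0.03
```

View pics/c7.png

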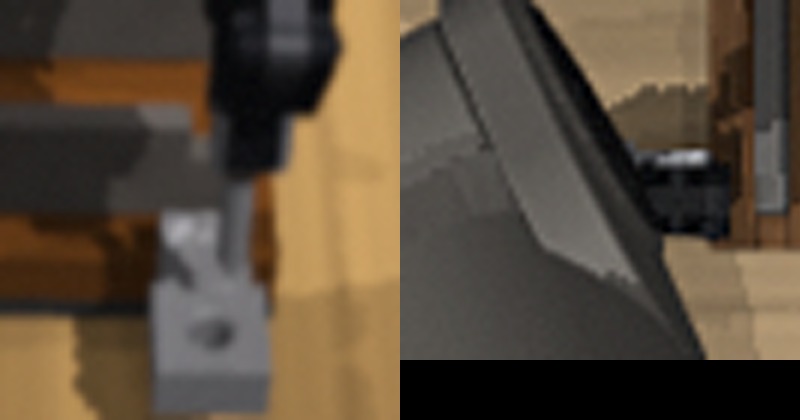

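```bash
python3 -c "
from h import *
np.set_printoptions(precision=4,suppress=True)
a=cv2.imread('pics/side7.png')
g=cv2.cvtColor(a,cv2.COLOR_BGR2GRAY); print(g[270:296,360:378])
print(atz('side',(369.2,286.7),.0736))
b=cv2.imread('pics/side6.png'); print(atz('side',(369.2,348.7),.116))
print(pix('side',[.5075,.1215,.05]),pix('side',[.5075,.1215,.0736]), pix('side',[.5035,.1176,.0736]))
"
```

```text
[[ 59  61  61  61  61  61  59  54  52  52  56  64  66  72  82 117 148 157]
 [ 60  60  61  61  61  60  59  57  63  73  81  84  81  76  83 115 148 159]
 [ 58  58  59  59  60  59  57  60  70  81  92  95  84  77  82 109 146 158]
 [ 59  58  60  59  58  58  56  59  72  85  96  97  82  76  79 105 145 157]
 [ 66  66  66  68  71  69  62  61  73  86  96  96  80  71  72 100 144 157]
 [101  98  95  99 106 102  82  66  74  87  95  91  72  61  62  90 141 157]
 [140 137 125 119 125 122  96  71  75  88  96  86  64  55  54  84 141 158]
 [164 155 135 126 132 125  97  72  76  88  95  83  64  55  53  83 141 158]
 [167 156 140 136 142 130  94  72  78  90  93  81  61  54  53  80 137 156]
 [153 143 136 144 145 131  92  70  79  90  93  76  60  54  53  75 126 152]
 [136 132 130 135 133 122  88  71  79  91  95  77  62  58  55  71 116 149]
 [120 127 124 122 122 113  82  69  81  93  94  79  66  60  61  70 109 146]
 [109 122 123 120 119 112  79  71  82  91  94  78  67  63  62  69 107 147]
 [ 93 112 121 120 120 114  90  76  85  94  95  83  64  56  53  68 114 149]
 [ 72  93 114 119 117 117 104  89  89  98 104  91 
[... 262 characters left out ...]
6 115 120 124 124 128 127 123 121 117 113 103  76  90 136 147]
 [120 118 120 121 119 119 120 122 122 121 121 119 120 112  80  86 125 136]
 [124 122 124 124 123 121 120 120 123 121 120 120 122 112  84  87 119 130]
 [123 122 127 130 131 126 123 119 121 121 119 120 121 111  85  89 118 130]
 [121 122 127 129 126 119 114 113 116 119 119 120 120 114  93  98 120 129]
 [121 119 116 112 106  99  92  95 103 113 117 118 120 117 110 114 125 130]
 [118 110 103  97  92  85  76  73  86 104 116 119 119 119 119 123 127 130]
 [117 104  95  93  90  81  68  60  77 104 117 119 118 119 121 124 126 128]]
[0.5008 0.1233 0.0736]
[0.5094 0.2781 0.116 ]
[[364.4012 294.4664]] [[365.3154 285.8207]] [[367.5356 284.1959]]
```

Call:
apply_moves(increments=[5,4,-4.6,6,0,5,0,0,0,0])

```text
t: 8.3
eef_pos: [0.5073, 0.1287, 0.0908]
tool_rot: [-0.009, 1.0, 0.012, -0.0]
contact_force: [0.3, -0.3, -1.2]
gripper_width: 0.176
```

```bash
cat > look.py <<'E'
from h import *
import sys
k=sys.argv[1]; np.set_printoptions(precision=4,suppress=True)
o,R=st()
p,d=read_camera('side'); cv2.imwrite(f'pics/side{k}.png',p); np.save(f'side_d{k}.npy',d)
crop(p,335,255,395,315,10,f'pics/s{k}.png')
z=o['eef_pos'][2]-.0224
print("foot z",z,"foot expected px if centred",pix('side',[.5066,.1222,z]),"eye px 365.3,295.2")
E
python3 look.py 8; python3 -c "
from h import *
to([.5066,.1212,.08])"
```

```text
t 8.3 pos [0.5073 0.1287 0.0908] q [-0.009  0.397 -0.424  1.994  0.204  0.786 -2.094] F [ 0.3 -0.3 -1.2] T [-0.06  0.01 -0.02] w 15.0
 xaz 1.43 z [-0.001  0.017 -1.   ]
foot z 0.06841644526897604 foot expected px if centred [[365.6373 288.0693]] eye px 365.3,295.2
t 8.35 pos [0.5073 0.1287 0.091 ] q [-0.009  0.397 -0.424  1.994  0.204  0.786 -2.094] F [-0.5 -0.  -0.6] T [-0.05 -0.02 -0.04] w 14.6
 xaz 1.43 z [-0.     0.017 -1.   ]
 tool delta mm [-0.9  7.6 10.9] len 13.3 per row [-0.9  7.6 10.9]
```

View pics/s8.png

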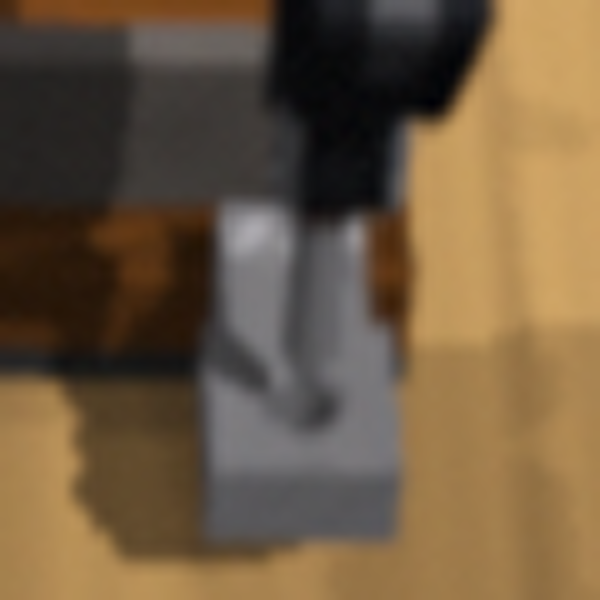

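The picture shows the shank foot (side px about 365,295) overlapping the eyelet mouth from the camera side. The measured y has overshot by 7.5 mm, so I'll correct that.

Call:
apply_moves(increments=[5,-0.7,7.3,0,0,5,0,0,0,0])

```text
t: 8.6
eef_pos: [0.5067, 0.1215, 0.091]
tool_rot: [-0.009, 1.0, 0.013, -0.0]
contact_force: [0.3, 0.7, -0.7]
gripper_width: 0.173
```

```bash
python3 look.py 9; python3 -c "
from h import *
to([.5066,.1212,.08])"
```

```text
t 8.6 pos [0.5067 0.1215 0.091 ] q [ 0.003  0.394 -0.423  2.     0.202  0.784 -2.078] F [ 0.3  0.7 -0.7] T [-0.   -0.02 -0.01] w 14.7
 xaz 1.51 z [-0.     0.017 -1.   ]
foot z 0.06857709313554519 foot expected px if centred [[365.6437 288.0097]] eye px 365.3,295.2
t 8.65 pos [0.5068 0.1221 0.0911] q [ 0.003  0.394 -0.424  1.999  0.202  0.784 -2.079] F [0.5 0.6 0.3] T [0.02 0.01 0.02] w 14.6
 xaz 1.53 z [ 0.     0.018 -1.   ]
 tool delta mm [-0.3  1.1 11.1] len 11.1 per row [-0.3  1.1 11.1]
```

View pics/s9.png

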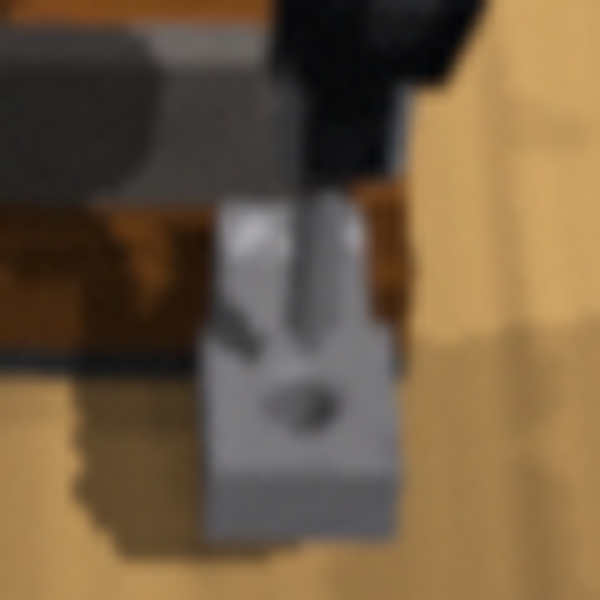

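Columns line up: foot at px 365.8, with 366.0 expected. Descending in small steps.

Call:
apply_moves(increments=[5,0,0.5,8,0,5,0,0,5,0,5,0,0,0,0])

```text
t: 9.02
eef_pos: [0.5068, 0.1217, 0.0771]
tool_rot: [-0.009, 1.0, 0.013, 0.0]
contact_force: [0.3, -0.4, -1.2]
gripper_width: 0.172
```

```bash
python3 look.py 10; python3 -c "
from h import *
to([.5066,.1212,.06])"
```

```text
t 9.025 pos [0.5068 0.1217 0.0771] q [-0.003  0.414 -0.417  2.01   0.216  0.755 -2.09 ] F [ 0.3 -0.4 -1.2] T [ 0.    0.02 -0.  ] w 14.7
 xaz 1.52 z [ 0.     0.018 -1.   ]
foot z 0.05474093696709856 foot expected px if centred [[365.1014 293.0764]] eye px 365.3,295.2
t 9.075 pos [0.5068 0.1217 0.0773] q [-0.003  0.414 -0.417  2.009  0.216  0.755 -2.09 ] F [-0.1  0.3 -0.3] T [ 0.03  0.01 -0.01] w 14.4
 xaz 1.52 z [ 0.     0.018 -1.   ]
 tool delta mm [-0.3  0.8 17.3] len 17.3 per row [-0.3  0.8 17.3]
```

View pics/s10.png

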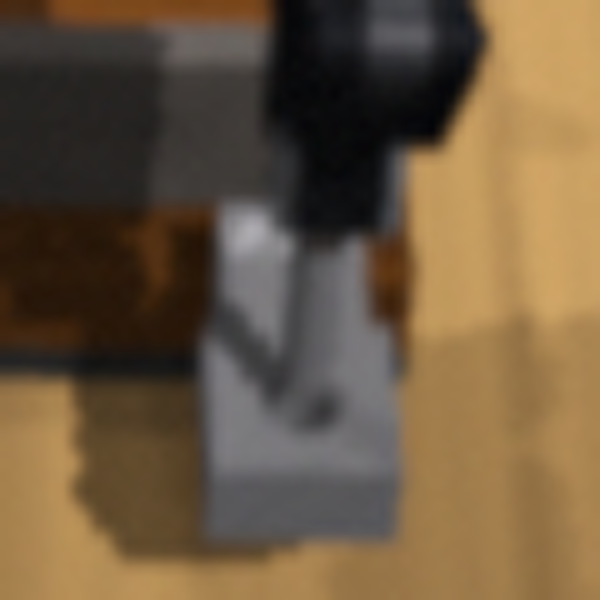

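Call:
apply_moves(increments=[5,0,0.4,6,0,5,0,0,4,0,5,0,0,0,0])

```text
t: 9.45
eef_pos: [0.5069, 0.1208, 0.0666]
tool_rot: [-0.008, 1.0, 0.013, 0.0]
contact_force: [0.1, 0.0, -1.1]
gripper_width: 0.175
```

```bash
python3 look.py 11
```

```text
t 9.45 pos [0.5069 0.1208 0.0666] q [-0.009  0.43  -0.41   2.017  0.227  0.734 -2.098] F [ 0.1  0.  -1.1] T [-0.18  0.02 -0.02] w 15.0
 xaz 1.5 z [ 0.     0.017 -1.   ]
foot z 0.0442367558798927 foot expected px if centred [[364.698  296.8458]] eye px 365.3,295.2
```

View pics/s11.png

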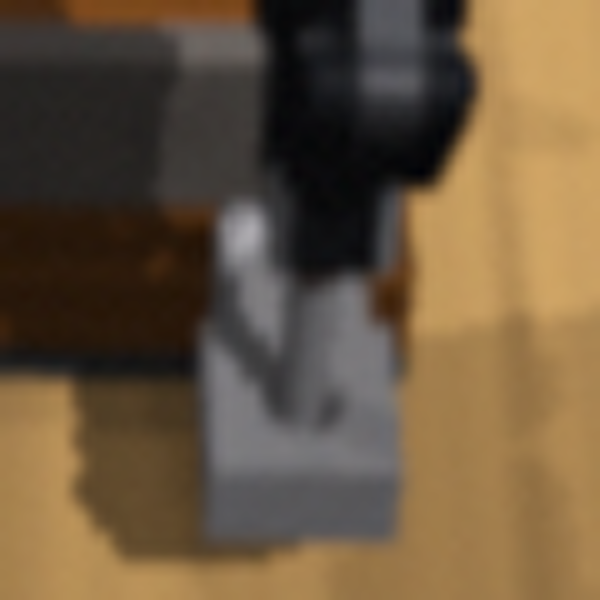

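Call:
apply_moves(increments=[5,-0.7,0,4,0,5,0,0,3,0,5,0,0,0,0])

```text
t: 9.88
eef_pos: [0.5064, 0.1209, 0.0595]
tool_rot: [-0.008, 1.0, 0.013, 0.0]
contact_force: [0.1, -0.7, -0.9]
gripper_width: 0.174
```

```bash
python3 look.py 12
```

```text
t 9.875 pos [0.5064 0.1209 0.0595] q [-0.013  0.44  -0.406  2.023  0.234  0.718 -2.106] F [ 0.1 -0.7 -0.9] T [-0.32  0.02  0.06] w 14.8
 xaz 1.48 z [ 0.001  0.017 -1.   ]
foot z 0.037069953734661334 foot expected px if centred [[364.4268 299.3803]] eye px 365.3,295.2
```

View pics/s12.png

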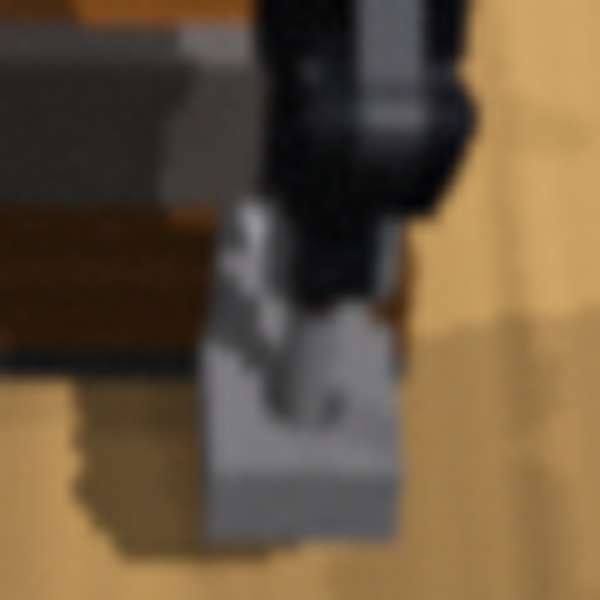

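Call:
apply_moves(increments=[5,0,0.8,5,0,5,0,0,5,0,5,0,0,5,0,5,0,0,0,0])

```text
t: 10.42
eef_pos: [0.5064, 0.1209, 0.0434]
tool_rot: [-0.009, 1.0, 0.013, 0.0]
contact_force: [-0.3, -1.0, -1.0]
gripper_width: 0.172
```

```bash
python3 look.py 13
```

```text
t 10.425 pos [0.5064 0.1209 0.0434] q [-0.022  0.464 -0.396  2.032  0.251  0.685 -2.119] F [-0.3 -1.  -1. ] T [-0.13  0.04  0.05] w 14.7
 xaz 1.51 z [ 0.001  0.018 -1.   ]
foot z 0.021024570173312256 foot expected px if centred [[363.8309 304.9481]] eye px 365.3,295.2
```

View pics/s13.png

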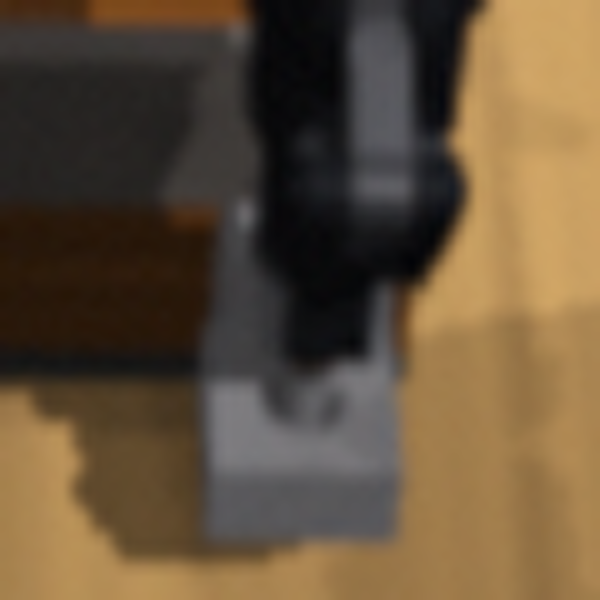

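Call:
apply_moves(increments=[5,0,0,6,0,5,0,0,5,0,5,0,0,2,0,5,0,0,0,0])

```text
t: 10.98
eef_pos: [0.5066, 0.1211, 0.0297]
tool_rot: [-0.009, 1.0, 0.013, 0.001]
contact_force: [-0.6, -0.3, -0.6]
gripper_width: 0.171
```

```bash
python3 look.py 14
```

```text
t 10.975 pos [0.5066 0.1211 0.0297] q [-0.031  0.486 -0.386  2.039  0.265  0.657 -2.131] F [-0.6 -0.3 -0.6] T [-0.18  0.01  0.01] w 14.6
 xaz 1.5 z [ 0.001  0.018 -1.   ]
foot z 0.007340741625740711 foot expected px if centred [[363.3349 309.5835]] eye px 365.3,295.2
```

View pics/s14.png

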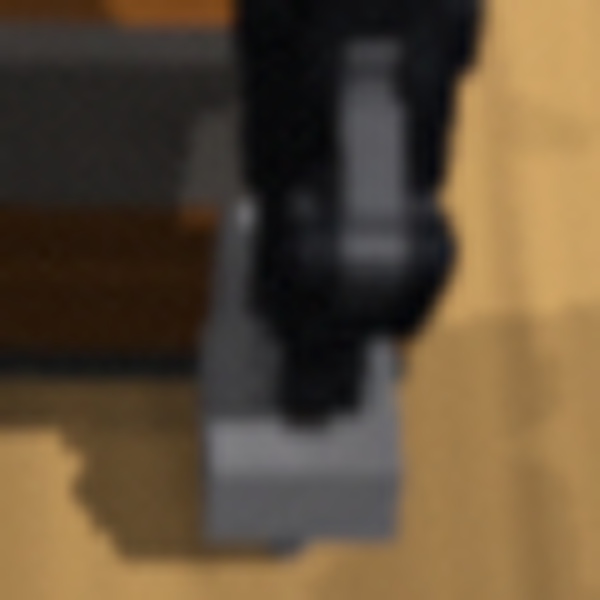

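Call:
apply_moves(increments=[36,0,0,0,0,36,0,0,0,0,36,0,0,0,0,36,0,0,-15,0,36,0,0,-30,0,36,0,0,-40,0,36,0,0,-10,0])

```text
t: 11.9
eef_pos: [0.5069, 0.1203, 0.1304]
tool_rot: [-0.009, 1.0, 0.014, 0.001]
contact_force: [0.5, -0.7, -0.1]
gripper_width: 0.42
```

```bash
python3 look.py 15
```

```text
t 11.9 pos [0.5069 0.1203 0.1304] q [ 0.028  0.338 -0.444  1.97   0.167  0.862 -2.045] F [ 0.5 -0.7 -0.1] T [-0.03 -0.01 -0.  ] w 35.8
 xaz 1.55 z [ 0.002  0.019 -1.   ]
foot z 0.10803637495050192 foot expected px if centred [[367.2617 272.8899]] eye px 365.3,295.2
```

View pics/s15.png

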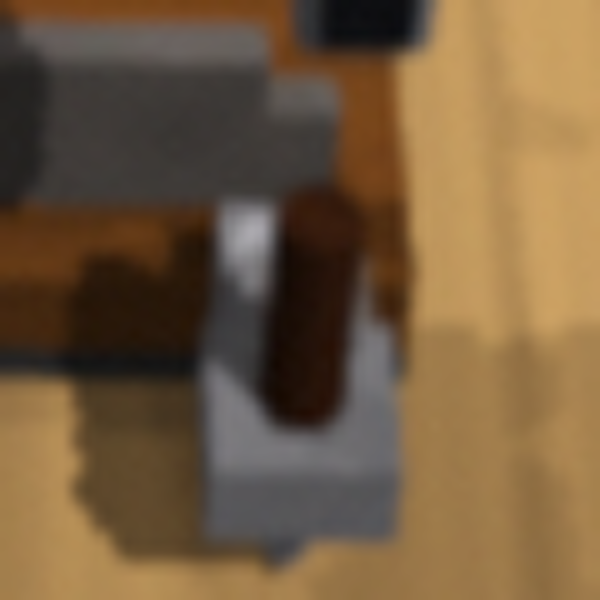

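The rod hangs by its shoulder in the eyelet: grip on the lug in the crop, foot showing beneath at about (280,555). Next the slip.

Call:
apply_moves(increments=[36,28,35,0,0.4,32,28,35,0,0,32,0,0,0,0])

```text
t: 12.32
eef_pos: [0.565, 0.0501, 0.1288]
tool_rot: [-0.009, 1.0, 0.011, 0.001]
contact_force: [-0.8, 0.2, 0.4]
gripper_width: 0.379
```

```bash
python3 -c "
from h import *
to([.563,.0515,.04],1.1)
p,d=read_camera('side'); crop(p,290,215,390,310,6,'pics/s16.png')
u=(334.7+0,0)
def aty(uv,y):
    o,d=ray('side',uv); return o+d*(y-o[1])/d[1]
print('tip z at 0.0297:',aty((335+32,255+41.5),.133),aty((335+32,255+41.5),.139))
"
```

```text
t 12.325 pos [0.565  0.0501 0.1288] q [ 0.13   0.407 -0.399  1.866  0.176  0.899 -1.898] F [-0.8  0.2  0.4] T [-0.02  0.05 -0.  ] w 32.4
 xaz 1.26 z [ 0.002  0.018 -1.   ]
 tool delta mm [-2.1  0.2 88.8] len 88.9 per row [-2.1  0.2 88.8]
 roll 0.16
tip z at 0.0297: [0.50385299 0.133      0.05850391] [0.50456504 0.139      0.06578374]
```

View pics/s16.png

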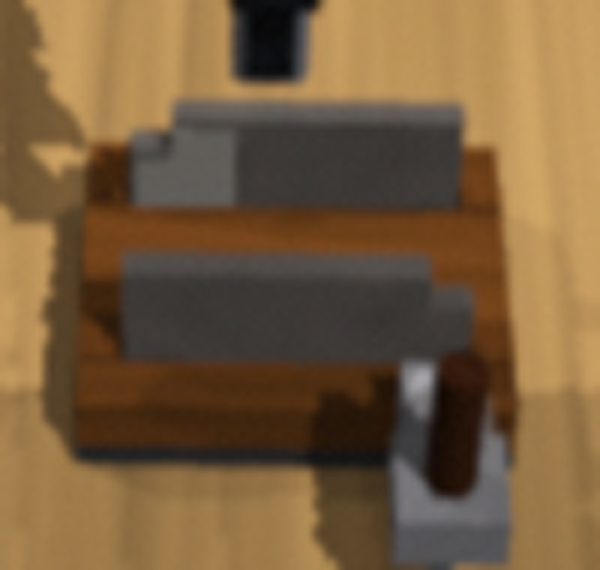

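Call:
apply_moves(increments=[32,-1,0,40,0,32,-1,0,40,0,32,0,0,8,0,32,0,0,0,0])

```text
t: 12.88
eef_pos: [0.5596, 0.0582, 0.0391]
tool_rot: [-0.011, 1.0, 0.015, -0.0]
contact_force: [-0.5, 0.3, 0.8]
gripper_width: 0.375
```

```bash
python3 -c "
from h import *
to([.563,.0515,.003],1.1)
p,d=read_camera('side'); crop(p,290,205,390,305,6,'pics/s17.png')
"
```

```text
t 12.875 pos [0.5596 0.0582 0.0391] q [ 0.087  0.524 -0.369  1.935  0.244  0.723 -1.961] F [-0.5  0.3  0.8] T [-0.04 -0.04 -0.04] w 32.0
 xaz 1.69 z [-0.001  0.021 -1.   ]
 tool delta mm [ 3.3  7.5 35.9] len 36.9 per row [ 3.3  7.5 35.9]
 roll 0.59
```

View pics/s17.png

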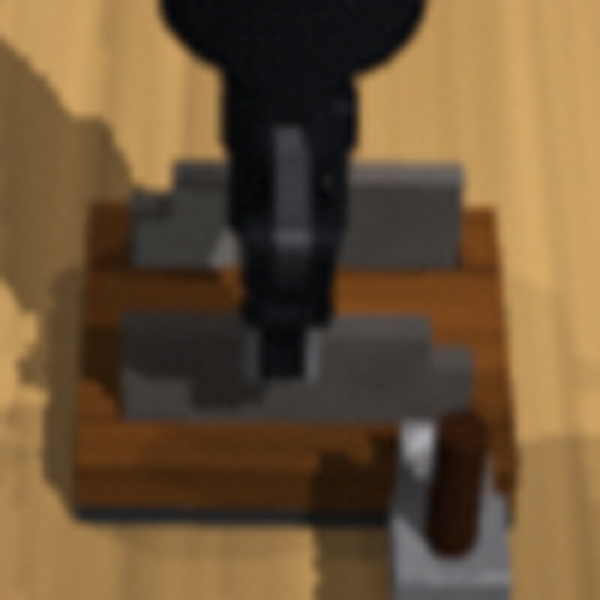

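Call:
apply_moves(increments=[32,5,7,0,0.5,32,0,0,0,0])

```text
t: 13.18
eef_pos: [0.5671, 0.0511, 0.0418]
tool_rot: [-0.011, 1.0, 0.01, 0.002]
contact_force: [-0.7, -0.2, -0.0]
gripper_width: 0.375
```

```bash
python3 -c "
from h import *
to([.564,.0515,.003],1.1)
p,d=read_camera('side'); crop(p,290,205,390,305,6,'pics/s18.png')
"
```

```text
t 13.175 pos [0.5671 0.0511 0.0418] q [ 0.098  0.526 -0.366  1.922  0.242  0.729 -1.953] F [-0.7 -0.2 -0. ] T [-0.05 -0.03 -0.05] w 32.1
 xaz 1.15 z [ 0.004  0.022 -1.   ]
 tool delta mm [-3.3  0.4 38.8] len 38.9 per row [-3.3  0.4 38.8]
 roll 0.05
```

View pics/s18.png

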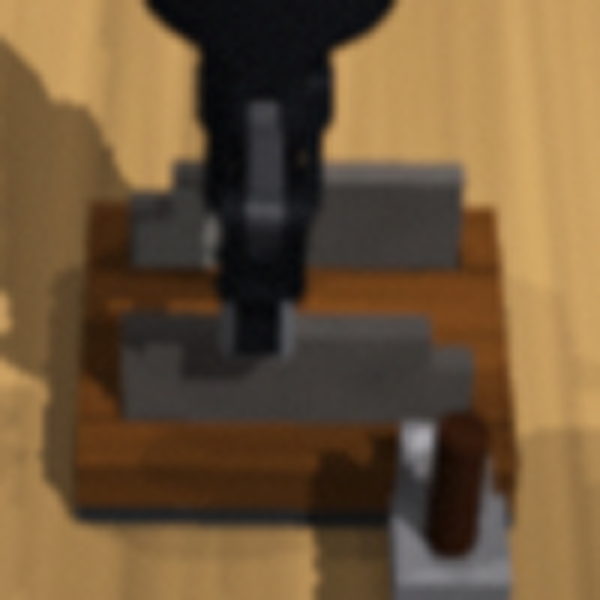

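Call:
apply_moves(increments=[32,-1,0,13,0,32,0,0,12,0,32,0,0,5,0,32,0,0,0,0])

```text
t: 13.72
eef_pos: [0.5656, 0.0524, 0.0096]
tool_rot: [-0.011, 1.0, 0.01, 0.002]
contact_force: [-0.3, -0.4, -0.4]
gripper_width: 0.369
```

```bash
python3 -c "
from h import *
to([.564,.0515,.003],1.1)
p,d=read_camera('side'); crop(p,290,205,390,305,6,'pics/s19.png')
"
```

```text
t 13.725 pos [0.5656 0.0524 0.0096] q [ 0.081  0.572 -0.347  1.939  0.268  0.668 -1.976] F [-0.3 -0.4 -0.4] T [ 0.    0.04 -0.04] w 31.5
 xaz 1.19 z [ 0.003  0.022 -1.   ]
 tool delta mm [-1.6  1.   6.6] len 6.9 per row [-1.6  1.   6.6]
 roll 0.09
```

View pics/s19.png

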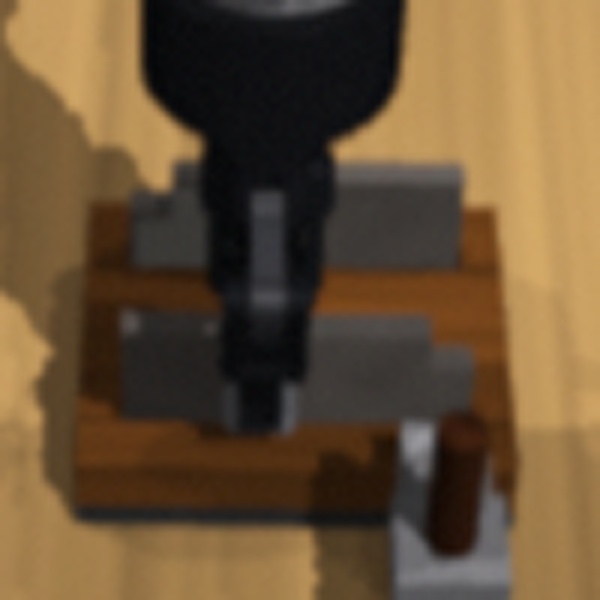

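Call:
apply_moves(increments=[32,0,1,4,0,32,0,0,0,0,4,0,0,0,0,4,0,0,0,0,4,0,0,0,0,4,0,0,0,0], squeeze=80)

```text
t: 14.52
eef_pos: [0.5664, 0.051, 0.0063]
tool_rot: [-0.011, 1.0, 0.01, 0.003]
contact_force: [-0.8, -1.2, -0.0]
gripper_width: 0.101
```

```bash
python3 -c "
from h import *
st()
p,d=read_camera('side'); crop(p,290,205,390,305,6,'pics/s20.png')
"
```

```text
t 14.525 pos [0.5664 0.051  0.0063] q [ 0.081  0.577 -0.345  1.94   0.272  0.66  -1.977] F [-0.8 -1.2 -0. ] T [-0.17  0.   -0.05] w 8.6
 xaz 1.16 z [ 0.005  0.022 -1.   ]
```

View pics/s20.png

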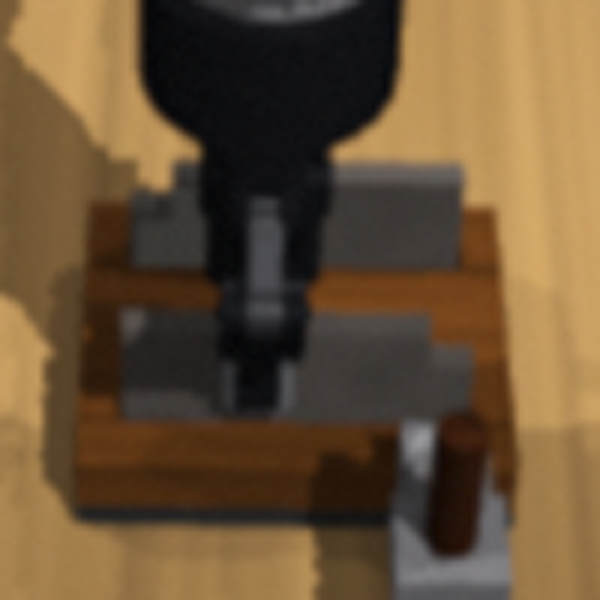

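Slip gripped (8.6 mm reading), pads clear of the frosted end. Lifting straight up.

Call:
apply_moves(increments=[4,0,0,-12,0,4,0,0,-18,0,4,0,0,-25,0,4,0,0,-40,0,4,0,0,-40,0,4,0,0,-40,0,4,0,0,0,0])

```text
t: 15.45
eef_pos: [0.565, 0.0482, 0.1933]
tool_rot: [-0.011, 1.0, 0.011, 0.004]
contact_force: [0.1, 0.9, -1.8]
gripper_width: 0.097
```

```bash
python3 -c "
from h import *
st()
for n in ['side','top']:
    p,d=read_camera(n); cv2.imwrite(f'pics/{n}21.png',p)
"
```

```text
t 15.45 pos [0.565  0.0482 0.1933] q [ 0.16   0.332 -0.423  1.809  0.134  1.019 -1.86 ] F [ 0.1  0.9 -1.8] T [-0.01 -0.   -0.02] w 8.3
 xaz 1.26 z [ 0.008  0.023 -1.   ]
```

View pics/side21.png

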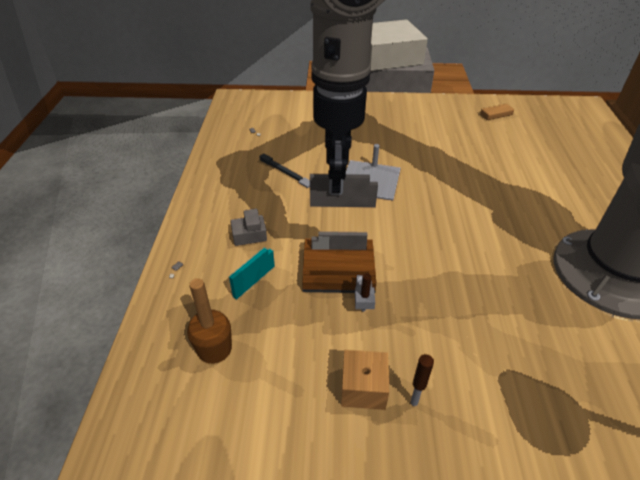

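```bash
cat > fk.py <<'E'
import numpy as np, json, itertools
from scipy.spatial.transform import Rotation as Rot
from scipy.optimize import least_squares
def rot(ax,a):
    return Rot.from_rotvec(np.outer(np.atleast_1d(a),ax)).as_matrix()
Z=[0,0,1];Y=[0,1,0]
def fk(p,sg,q):
    # p: yaw0, l(z,x)*..., yaw7, off
    q=np.atleast_2d(q)
    R=rot(Z,np.full(len(q),p[0])+sg[0]*q[:,0]); P=np.zeros((len(q),3))+[0,0,p[1]]
    axs=[Y,Z,Y,Z,Y,Z]
    for i,a in enumerate(axs):
        R=R@rot(a,sg[i+1]*q[:,i+1]+(p[10+i] if i==5 else 0))
        P=P+R@np.array([p[2+i] if i in(0,1,2,3,4) and 0 else 0,0,0])
        if i==0: v=[0,0,p[2]]
        elif i==1: v=[p[3],0,0]
        elif i==2: v=[p[4],0,p[5]]
        elif i==3: v=[0,0,0]
        elif i==4: v=[p[6],0,p[7]]
        else: v=[0,0,0]
        P=P+R@np.array(v)
    return P,R
if __name__=="__main__":
    L=[json.loads(l) for l in open("log.jsonl")]
    q=np.array([l["q"] for l in L]);x=np.array([l["eef_pos"] for l in L]);w=np.array([l["tool_rot"] for l in L])
    T=Rot.from_quat(w[:,[1,2,3,0]]).as_matrix()
    best=None
    for s in itertools.product([1,-1],repeat=4):
        sg=[s[0],1,s[1],1,s[2],1,s[3]]
        def res(p):
            P,R=fk(p,sg,q); return np.r_[((P-x)*5).ravel(),(R-T).ravel()]
        for y0 in (0,1.5,3,-1.5):
          for y7 in (0,1.5,3,-1.5):
            p0=np.zeros(16);p0[0]=y0;p0[15]=y7;p0[1]=.33;p0[2]=.4;p0[5]=.4;p0[7]=.25
            r=least_squares(res,p0)
            if best is None or r.cost<best[0]: best=(r.cost,sg,r.x); print(best[0],sg,np.round(r.x,4))
    json.dump([best[1],best[2].tolist()],open("fk.json","w"))
    P,R=fk(best[2],best[1],q); print(np.abs(P-x).max(0),np.abs(R-T).max())
E
python3 fk.py; wc -l log.jsonl
```

```text
11.02585193075313 [1, 1, 1, 1, 1, 1, 1] [  1.1871  17.8653   0.294    0.0772  -0.0354   0.4892   0.2557  17.7039
 -22.3234   0.       0.       0.       0.       0.       0.      -0.4463]
11.025851927512392 [1, 1, 1, 1, 1, 1, 1] [ 1.187  17.8652  0.294   0.0772 -0.0354  0.4892  0.2557 17.7038  0.
  0.      0.      0.      0.      0.      0.     -0.4463]
10.533782030279665 [1, 1, -1, 1, -1, 1, 1] [ 2.616   3.7427  1.1999 -0.0279  0.161   0.6324  1.3042  4.1907  0.
 -0.      0.      0.      0.      0.      0.      2.0419]
10.533781996184686 [1, 1, -1, 1, -1, 1, 1] [  2.616    3.7437   1.1997  -0.0278   0.1609   0.6323   1.3043   4.1916
 -17.8489   0.       0.       0.       0.       0.       0.       2.042 ]
10.533781993305974 [1, 1, -1, 1, -1, 1, 1] [  2.616    3.7436   1.1997  -0.0278   0.1609   0.6323   1.3043   4.1915
 -20.2705   0.       0.       0.       0.       0.       0.       2.042 ]
5.307417296093094 [-1, 1, 1, 1, 1, 1, 1] [ 0.5138 -0.204   0.6217 -0.0578 -0.0074  0.485  -0.0027 -0.0347  0.0109
  0.      0.      0.      0.      0.      0.     -0.9918]
5.307417296071971 [-1, 
[... 551 characters left out ...]
0.      0.      0.      1.4692]
0.0034219699558315384 [-1, 1, -1, 1, -1, 1, -1] [-0.1016  0.1626  0.5501  0.0104  0.0051  0.4722  0.0137  0.2405  1.6322
  0.      0.      0.      0.      0.      0.      1.4692]
0.0034219699555276795 [-1, 1, -1, 1, -1, 1, -1] [-0.1016  0.1626  0.5502  0.0104  0.0051  0.4722  0.0137  0.2405  3.0531
  0.      0.      0.      0.      0.      0.      1.4692]
0.00342196995552766 [-1, 1, -1, 1, -1, 1, -1] [-1.0160e-01  1.6260e-01  5.5020e-01  1.0400e-02  5.1000e-03  4.7220e-01
  1.3700e-02  2.4050e-01  4.0000e-04  0.0000e+00  0.0000e+00  0.0000e+00
  0.0000e+00  0.0000e+00  0.0000e+00  1.4692e+00]
[0.0034275  0.00671935 0.00202043] 0.002273877493469686
29 log.jsonl
```

```bash
cat > ik.py <<'E'
from fk import *
sg,p=json.load(open("fk.json"))
lo=np.array([-2.96,-.34,-1.41,.24,-1.37,.17,-2.96]);hi=np.array([2.96,2.1,1.46,2.44,4.51,1.92,2.96])
def Rt(az,tilt,roll=0):
    # tool y azimuth az at tilt 0; tool z tipped forward in az direction
    a=np.radians(az);t=np.radians(tilt)
    h=np.array([np.cos(a),np.sin(a),0]);u=np.array([0,0,1.])
    z=-np.cos(t)*u+np.sin(t)*h; y=np.cos(t)*h+np.sin(t)*u; x=np.cross(y,z)
    return np.c_[x,y,z]
def ik(P,R,q0,w=1.0,n=1,reg=0):
    def res(q):
        A,B=fk(p,sg,q); return np.r_[(A[0]-P)*5,w*(B[0]-R).ravel(),reg*(q-q0)]
    return least_squares(res,np.clip(q0,lo+1e-3,hi-1e-3),bounds=(lo,hi))
E
python3 - <<'E'
from ik import *
np.set_printoptions(precision=3,suppress=True)
q0=np.array([ 0.16,0.332,-0.423,1.809,0.134,1.019,-1.86 ])
R=Rt(-11.2,45); P=np.array([.482,-.284,.206])-R@[-.011,0,-.032]
print(R,P)
rng=np.random.default_rng(0)
S=[]
for k in range(60):
    qs=q0 if k==0 else rng.uniform(lo,hi)
    r=ik(P,R,qs)
    if r.cost<1e-5: S.append(r.x)
for s in sorted(S,key=lambda s:np.abs(s-q0).sum())[:8]: print(s, np.minimum(s-lo,hi-s).min())
E
```

```text
[[ 0.194  0.694  0.694]
 [ 0.981 -0.137 -0.137]
 [ 0.     0.707 -0.707]] [ 0.506 -0.278  0.183]
[ 1.583  0.436 -1.327  2.223  1.435  0.173 -1.106] 0.002599002414316043
[ 1.583  0.436 -1.327  2.223  1.436  0.173 -1.107] 0.0029627521014215508
[ 1.584  0.439 -1.33   2.223  1.439  0.176 -1.109] 0.005703581095585997
[ 1.586  0.441 -1.332  2.223  1.442  0.178 -1.112] 0.008221162453162179
[ 1.586  0.442 -1.334  2.223  1.444  0.179 -1.113] 0.009451225589825973
[ 1.587  0.443 -1.335  2.223  1.446  0.181 -1.114] 0.011132584464895373
[ 1.589  0.446 -1.339  2.224  1.45   0.185 -1.117] 0.014709270159098148
[ 1.599  0.467 -1.363  2.224  1.474  0.209 -1.133] 0.03928965404504614
```

Call:
apply_moves(increments=[4,9,28,-51,0,4,9,28,-51,0,4,9,28,-51,0,4,9,28,-51,0,4,9,28,-51,0,4,9,28,-51,0,4,0,0,0,-10,4,0,0,0,-10,4,0,0,0,-10,4,0,0,0,-10,4,0,0,0,-10,4,0,0,0,-10])

```text
t: 17.05
eef_pos: [0.6172, -0.1316, 0.4748]
tool_rot: [-0.023, 0.85, 0.525, -0.012]
contact_force: [-0.1, -0.5, -2.8]
gripper_width: 0.104
```

```bash
python3 -c "
from h import *
to([.62,-.12,.55],78.8)"
```

```text
t 17.05 pos [ 0.6172 -0.1316  0.4748] q [ 0.451  0.368 -0.503  1.144  0.149  1.714 -0.473] F [-0.1 -0.5 -2.8] T [-0.   -0.05 -0.01] w 8.9
 xaz 63.41 z [-0.044  0.026 -0.999]
 tool delta mm [ 11.9  -6.4 -74.9] len 76.1 per row [ 11.9  -6.4 -74.9]
 roll -15.39
```

Call:
apply_moves(increments=[4,0,0,0,-8,4,0,0,0,-8,4,0,20,-40,0,4,0,20,-40,0,4,0,20,-40,0])

```text
t: 17.68
eef_pos: [0.6604, -0.1454, 0.5293]
tool_rot: [-0.039, 0.767, 0.641, -0.015]
contact_force: [0.4, -1.2, -4.6]
gripper_width: 0.102
```

```bash
python3 -c "
from h import *
to([.62,-.12,.55],78.8)"
```

```text
t 17.675 pos [ 0.6604 -0.1454  0.5293] q [ 0.134  0.468  0.014  0.852 -0.038  1.899 -0.043] F [ 0.4 -1.2 -4.6] T [-0.06 -0.16  0.02] w 8.7
 xaz 79.69 z [-0.073  0.041 -0.997]
 tool delta mm [ 18.3 -45.8 -16.6] len 52.0 per row [ 18.3 -45.8 -16.6]
 roll 0.89
```

Call:
apply_moves(increments=[4,0,10,-50,0,4,0,10,-50,0,4,0,10,-50,0])

```text
t: 18.05
eef_pos: [0.6657, -0.1464, 0.5912]
tool_rot: [0.003, 0.769, 0.639, 0.017]
contact_force: [1.1, 0.5, -1.7]
gripper_width: 0.102
```

```bash
python3 -c "
from h import *
to([.62,-.12,.55],78.8)"
```

```text
t 18.05 pos [ 0.6657 -0.1464  0.5912] q [-0.052  0.449  0.392  0.778 -0.204  1.915  0.047] F [ 1.1  0.5 -1.7] T [ 0.05  0.02 -0.01] w 8.8
 xaz 79.47 z [ 0.03   0.018 -0.999]
 tool delta mm [ 16.7 -50.8  40.3] len 66.9 per row [ 16.7 -50.8  40.3]
 roll 0.67
```

Call:
apply_moves(increments=[4,0,15,-55,0,4,0,15,-55,0,4,0,15,-55,0,4,0,15,-55,0,4,0,18,-55,0,4,0,18,-55,0])

```text
t: 18.8
eef_pos: [0.6355, -0.138, 0.7709]
tool_rot: [0.124, 0.759, 0.627, 0.122]
contact_force: [0.1, -0.3, -2.3]
gripper_width: 0.101
```

```bash
python3 -c "
from h import *
to([.62,-.12,.55],78.8)"
```

```text
t 18.8 pos [ 0.6355 -0.138   0.7709] q [-0.065  0.309  0.387  0.584 -0.188  1.915  0.   ] F [ 0.1 -0.3 -2.3] T [ 0.09  0.58 -0.03] w 8.7
 xaz 79.44 z [ 0.342 -0.036 -0.939]
 tool delta mm [  8.3 -93.2 201.6] len 222.2 per row [  8.3 -93.2 201.6]
 roll 0.64
```

Call:
apply_moves(increments=[4,0,28,-52,0,4,0,30,-52,0,4,0,32,-52,0,4,0,32,-50,0,4,0,35,-50,0])

```text
t: 19.42
eef_pos: [0.6158, -0.1367, 0.8938]
tool_rot: [0.216, 0.738, 0.608, 0.198]
contact_force: [-0.8, -0.8, -2.1]
gripper_width: 0.104
```

```bash
cat >> h.py <<'E'
def slip():
    o,R=st(); z=R[:,2]
    print(" tilt",round(np.degrees(np.arccos(-z[2])),2),"z az",round(np.degrees(np.arctan2(z[1],z[0])),2),"label up deg",round(np.degrees(np.arcsin(R[2,1])),2),"length elev(frost)",round(np.degrees(np.arcsin(-R[2,0])),2),"frost az",round(np.degrees(np.arctan2(-R[1,0],-R[0,0])),2),"mid",np.round(o["eef_pos"]+R@[-.011,0,-.032],4))
    return o,R
E
python3 -c "
from h import *
slip()"
```

```text
t 19.425 pos [ 0.6158 -0.1367  0.8938] q [-0.072  0.288  0.493  0.364 -0.275  1.916 -0.004] F [-0.8 -0.8 -2.1] T [ 0.18  0.82 -0.  ] w 8.8
 xaz 79.48 z [ 0.555 -0.079 -0.828]
 tilt 34.07 z az -8.06 label up deg 34.01 length elev(frost) -1.66 frost az -100.52 mid [ 0.596 -0.145  0.92 ]
```

Call:
apply_moves(increments=[4,0,42,-45,0,4,0,42,-45,0,4,0,44,-42,0,4,0,44,-42,0])

```text
t: 19.92
eef_pos: [0.5928, -0.1313, 0.9721]
tool_rot: [0.276, 0.715, 0.592, 0.249]
contact_force: [-0.6, -0.8, -2.0]
gripper_width: 0.097
```

```bash

python3 -c "
from h import *
slip()"
```

```text
t 19.925 pos [ 0.5928 -0.1313  0.9721] q [-0.149  0.314  1.121  0.241 -0.808  1.916  0.052] F [-0.6 -0.8 -2. ] T [0.16 1.13 0.  ] w 8.3
 xaz 79.88 z [ 0.683 -0.1   -0.723]
 tilt 43.67 z az -8.29 label up deg 43.62 length elev(frost) -1.74 frost az -100.12 mid [ 0.569  -0.139   0.9949]
```

```bash
python3 - <<'E'
from fk import *
import fk,subprocess
L=[json.loads(l) for l in open("log.jsonl")]
sg,p=json.load(open("fk.json"))
q=np.array([l["q"] for l in L]);x=np.array([l["eef_pos"] for l in L]);w=np.array([l["tool_rot"] for l in L])
T=Rot.from_quat(w[:,[1,2,3,0]]).as_matrix()
def res(p):
    P,R=fk.fk(p,sg,q); return np.r_[((P-x)*5).ravel(),(R-T).ravel()]
r=least_squares(res,p,loss='soft_l1',f_scale=.01); print(np.round(r.x,3)); P,R=fk.fk(r.x,sg,q); print(np.abs(P-x).max(0),np.abs(R-T).max())
json.dump([sg,r.x.tolist()],open("fk.json","w"))
from ik import *
p[:]=r.x.tolist()
np.set_printoptions(precision=3,suppress=True)
q0=np.array([-0.149,0.314,1.121,0.241,-0.808,1.916,0.052]); rng=np.random.default_rng(0)
for tilt in (45,42,39,36):
  for h in (.206,.226):
    Rg=Rt(-9,tilt); Pg=np.array([.482,-.284,h])-Rg@[-.011,0,-.032]
    S=[]
    for k in range(40):
        qs=q0 if k==0 else rng.uniform(lo,hi)
        r=ik(Pg,Rg,qs)
        if r.cost<1e-5: S.append(r.x)
    print(tilt,h,len(S)); S=np.array(S)
    if len(S):
        for s in S[np.argsort(S[:,2])][[0,len(S)//2,-1]]: print("   ",s)
E
```

```text
[-0.098  0.266  0.566 -0.008  0.005  0.482  0.011  0.359  0.     0.
  0.     0.     0.     0.     0.     1.473]
[0.01046092 0.00951428 0.00697637] 0.06746214297068129
45 0.206 4
    [ 1.505  0.224 -0.925  2.378  4.51   0.235  2.195]
    [ 1.505  0.224 -0.925  2.378  4.51   0.235  2.195]
    [ 1.505  0.224 -0.925  2.378  4.51   0.235  2.195]
45 0.226 0
42 0.206 16
    [ 1.571  0.236 -1.027  2.337 -1.324  0.17   1.732]
    [ 1.51   0.215 -0.95   2.338 -1.37   0.199  1.773]
    [ 1.51   0.215 -0.95   2.338 -1.37   0.199  1.773]
42 0.226 14
    [ 1.743  0.234 -1.224  2.309 -0.904  0.17   1.298]
    [ 0.539  0.096  0.127  2.317 -1.365  0.41   1.717]
    [ 0.476  0.097  0.194  2.317 -1.37   0.417  1.721]
39 0.206 19
    [ 1.759  0.407 -1.41   2.295  0.804  0.182 -0.411]
    [ 1.496  0.209 -0.962  2.297 -0.905  0.201  1.287]
    [-0.018  0.167  0.721  2.305 -1.37   0.485  1.701]
39 0.226 13
    [ 1.812  0.326 -1.41   2.268  0.214  0.191  0.163]
    [ 1.15   0.108 -0.55   2.278 -1.035  0.334  1.385]
    [-0.398  0.202  1.151  2.284 -1.323  0.583  1.629]
36 0.206 22
    [ 1.736  0.41  -1.41   2.261  0.708  0.262 -0.328]
    [ 1.122  0.148 -0.554  2.264 -0.864  0.3    1.214]
    [-0.293  0.225  1.026  2.271 -1.271  0.562  1.575]
36 0.226 23
    [ 1.783  0.33  -1.408  2.236  0.31   0.27   0.051]
    [ 0.846  0.097 -0.248  2.243 -0.871  0.379  1.201]
    [-0.415  0.204  1.15   2.248 -1.181  0.58   1.478]
```

```bash
cat >> h.py <<'E'
def mid(target,n=1):
    o,R=slip(); d=R.T@(np.array(target)-(o["eef_pos"]+R@[-.011,0,-.032]))*1000
    print(" tool delta",np.round(d,1),"per row",np.round(d/n,1),"len",round(np.linalg.norm(d)/n,1))
E
python3 -c "
from h import *
mid([.56,-.2,.5],10)"
```

```text
t 19.925 pos [ 0.5928 -0.1313  0.9721] q [-0.149  0.314  1.121  0.241 -0.808  1.916  0.052] F [-0.6 -0.8 -2. ] T [0.16 1.13 0.  ] w 8.3
 xaz 79.88 z [ 0.683 -0.1   -0.723]
 tilt 43.67 z az -8.29 label up deg 43.62 length elev(frost) -1.74 frost az -100.12 mid [ 0.569  -0.139   0.9949]
 tool delta [ -76.7 -338.8  357.9] per row [ -7.7 -33.9  35.8] len 49.9
```

Call:
apply_moves(increments=[4,-8,-34,36,0,4,-8,-34,36,0,4,-8,-34,36,0,4,-8,-34,36,0])

```text
t: 20.42
eef_pos: [0.5586, -0.1383, 0.9415]
tool_rot: [0.27, 0.741, 0.553, 0.27]
contact_force: [-0.6, -3.4, -1.8]
gripper_width: 0.103
```

```bash

python3 -c "
from h import *
mid([.56,-.2,.5],6)"
```

```text
t 20.425 pos [ 0.5586 -0.1383  0.9415] q [-0.919 -0.018  1.051  0.686  0.019  1.68  -0.14 ] F [-0.6 -3.4 -1.8] T [ 0.11  1.19 -0.1 ] w 8.8
 xaz 75.9 z [ 0.699 -0.101 -0.708]
 tilt 44.9 z az -8.19 label up deg 44.3 length elev(frost) -5.85 frost az -104.1 mid [ 0.5336 -0.1456  0.9631]
 tool delta [ -93.3 -292.5  351.9] per row [-15.5 -48.7  58.7] len 77.8
```

Call:
apply_moves(increments=[4,-8,-34,40,0,4,-8,-34,40,0,4,-8,-34,40,0,4,-8,-34,40,0,4,-8,-34,40,0])

```text
t: 21.05
eef_pos: [0.5664, -0.1533, 0.6907]
tool_rot: [0.258, 0.743, 0.551, 0.278]
contact_force: [1.2, 0.2, -0.8]
gripper_width: 0.101
```

```bash

python3 -c "
from h import *
mid([.56,-.2,.5],6)"
```

```text
t 21.05 pos [ 0.5664 -0.1533  0.6907] q [-0.545 -0.331  0.465  1.537  0.281  1.13  -0.355] F [ 1.2  0.2 -0.8] T [0.17 1.08 0.07] w 8.6
 xaz 76.1 z [ 0.697 -0.078 -0.712]
 tilt 44.57 z az -6.4 label up deg 43.64 length elev(frost) -7.34 frost az -103.9 mid [ 0.5415 -0.1614  0.7121]
 tool delta [ -59.8 -123.9  167. ] per row [-10.  -20.7  27.8] len 36.1
```

Call:
apply_moves(increments=[4,0,0,0,-5.3,4,0,0,0,-5.3,4,-10,-28,33,0,4,-10,-28,33,0,4,-10,-28,33,0,4,-10,-28,33,0])

```text
t: 21.8
eef_pos: [0.5679, -0.2009, 0.5081]
tool_rot: [0.281, 0.691, 0.617, 0.251]
contact_force: [0.3, 0.8, -2.3]
gripper_width: 0.103
```

```bash

python3 -c "
from h import *
mid([.53,-.25,.35],6)"
```

```text
t 21.8 pos [ 0.5679 -0.2009  0.5081] q [-0.372 -0.317  0.513  1.916  0.158  0.734 -0.006] F [ 0.3  0.8 -2.3] T [0.14 1.03 0.05] w 8.8
 xaz 83.5 z [ 0.693 -0.079 -0.717]
 tilt 44.2 z az -6.5 label up deg 44.2 length elev(frost) 0.0 frost az -96.5 mid [ 0.5445 -0.2093  0.5311]
 tool delta [ -42.1 -133.3  123. ] per row [ -7.  -22.2  20.5] len 31.0
```

Call:
apply_moves(increments=[4,-10,-33,31,0,4,-10,-33,31,0,4,-10,-33,31,0,4,-10,-33,31,0])

```text
t: 22.3
eef_pos: [0.5524, -0.2432, 0.3226]
tool_rot: [0.281, 0.693, 0.614, 0.252]
contact_force: [0.5, -0.7, -2.4]
gripper_width: 0.105
```

```bash

python3 -c "
from h import *
mid([.482,-.284,.21],6)
for n in ['side','top']:
    p,d=read_camera(n); cv2.imwrite(f'pics/{n}30.png',p)
"
```

```text
t 22.3 pos [ 0.5524 -0.2432  0.3226] q [-0.589 -0.248  0.921  2.233  0.007  0.307  0.268] F [ 0.5 -0.7 -2.4] T [0.15 1.07 0.04] w 9.0
 xaz 83.2 z [ 0.694 -0.08  -0.715]
 tilt 44.33 z az -6.55 label up deg 44.32 length elev(frost) -0.25 frost az -96.8 mid [ 0.5289 -0.2516  0.3455]
 tool delta [ -38.4 -125.1   66.9] per row [ -6.4 -20.8  11.2] len 24.5
```

View pics/side30.png

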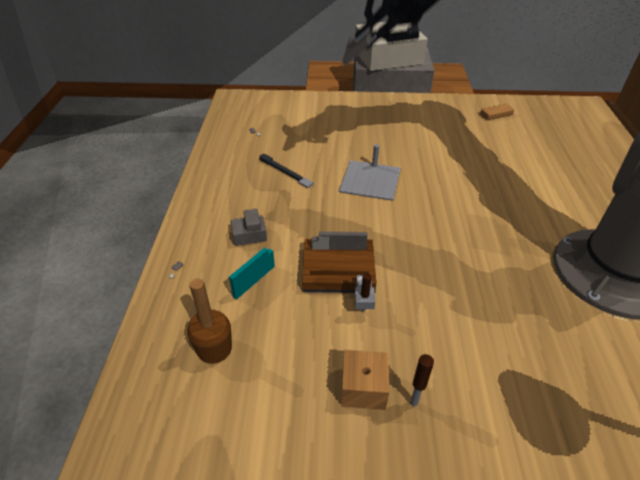

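View pics/top30.png

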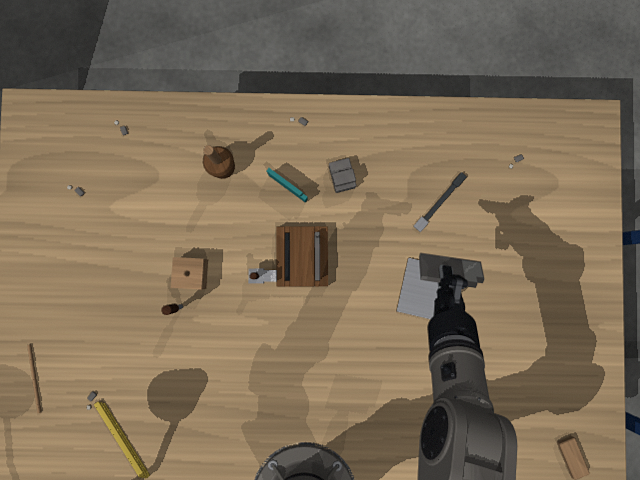

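Call:
apply_moves(increments=[4,-8,-25,13,0,4,-8,-25,13,0])

```text
t: 22.65
eef_pos: [0.5335, -0.256, 0.2697]
tool_rot: [0.279, 0.693, 0.614, 0.252]
contact_force: [0.2, -0.7, -2.2]
gripper_width: 0.099
```

```bash

python3 -c "
from h import *
mid([.482,-.284,.21],6)
"
```

```text
t 22.65 pos [ 0.5335 -0.256   0.2697] q [-0.775 -0.269  1.171  2.319 -0.03   0.192  0.385] F [ 0.2 -0.7 -2.2] T [ 0.14  1.05 -0.  ] w 8.5
 xaz 83.26 z [ 0.693 -0.077 -0.716]
 tilt 44.25 z az -6.36 label up deg 44.25 length elev(frost) -0.38 frost az -96.74 mid [ 0.51   -0.2645  0.2926]
 tool delta [-23.2 -75.8  41.2] per row [ -3.9 -12.6   6.9] len 14.9
```

Call:
apply_moves(increments=[4,-6,-20,11,0,4,-6,-20,11,0])

```text
t: 22.9
eef_pos: [0.521, -0.2668, 0.2435]
tool_rot: [0.274, 0.695, 0.616, 0.248]
contact_force: [0.0, -2.3, -2.1]
gripper_width: 0.103
```

```bash

python3 -c "
from h import *
mid([.482,-.284,.21],6)
"
```

```text
t 22.9 pos [ 0.521  -0.2668  0.2435] q [-0.899 -0.337  1.309  2.346  0.293  0.172  0.127] F [ 0.  -2.3 -2.1] T [ 0.05  1.04 -0.13] w 8.8
 xaz 83.27 z [ 0.683 -0.075 -0.727]
 tilt 43.39 z az -6.3 label up deg 43.39 length elev(frost) -0.41 frost az -96.73 mid [ 0.4978 -0.2753  0.2667]
 tool delta [-10.9 -49.6  31. ] per row [-1.8 -8.3  5.2] len 9.9
```

Call:
apply_moves(increments=[4,-5,-20,12,0,4,-5,-20,12,0])

```text
t: 23.15
eef_pos: [0.5073, -0.2793, 0.2225]
tool_rot: [0.261, 0.697, 0.622, 0.244]
contact_force: [0.3, -0.7, -1.4]
gripper_width: 0.103
```

```bash

python3 -c "
from h import *
mid([.482,-.284,.21],6)
"
```

```text
t 23.15 pos [ 0.5073 -0.2793  0.2225] q [-0.952 -0.337  1.429  2.35   0.063  0.172  0.414] F [ 0.3 -0.7 -1.4] T [ 0.12  1.01 -0.01] w 8.8
 xaz 83.84 z [ 0.665 -0.06  -0.745]
 tilt 41.88 z az -5.18 label up deg 41.87 length elev(frost) -0.87 frost az -96.16 mid [ 0.4849 -0.2883  0.2461]
 tool delta [  3.4 -26.6  24.7] per row [ 0.6 -4.4  4.1] len 6.1
```

Call:
apply_moves(increments=[4,2,-16,15,0,4,2,-16,15,0,4,0,0,0,0])

```text
t: 23.52
eef_pos: [0.4963, -0.2724, 0.2081]
tool_rot: [0.25, 0.699, 0.626, 0.24]
contact_force: [0.6, 0.0, -2.0]
gripper_width: 0.105
```

```bash

python3 -c "
from h import *
mid([.482,-.284,.21],6)
"
```

```text
t 23.525 pos [ 0.4963 -0.2724  0.2081] q [-0.964 -0.337  1.45   2.371  0.045  0.171  0.439] F [ 0.6  0.  -2. ] T [ 0.1   1.05 -0.  ] w 9.0
 xaz 84.16 z [ 0.649 -0.049 -0.759]
 tilt 40.62 z az -4.31 label up deg 40.59 length elev(frost) -1.31 frost az -95.84 mid [ 0.4745 -0.2818  0.2321]
 tool delta [-1.9 -8.5 21.8] per row [-0.3 -1.4  3.6] len 3.9
```

```bash

python3 -c "
from h import *
np.set_printoptions(precision=3,suppress=True,linewidth=200)
for n in ['side','top']:
    p,d=read_camera(n); cv2.imwrite(f'pics/{n}31.png',p); np.save(f'{n}_d31.npy',d)
u=pix('top',[.474,-.282,.232])[0]; print(u)
u=u.astype(int)
crop(cv2.imread('pics/top31.png'),u[0]-60,u[1]-60,u[0]+60,u[1]+60,5,'pics/t31.png')
W=cloud('top',np.load('top_d31.npy'))
for v in range(u[1]-24,u[1]+24,4): print(v,' '.join('%d,%d,%d'%tuple(W[v,c]*1000) for c in range(u[0]-36,u[0]+37,8)))
"
```

```text
[451.903 297.559]
273 521,-250,8 521,-270,5 521,-289,3 522,-308,2 522,-327,4 522,-346,6 523,-366,0 523,-384,4 524,-405,-2 524,-424,-1
277 511,-251,4 512,-270,7 512,-289,4 512,-307,9 513,-327,4 513,-346,4 513,-368,-5 514,-386,-1 514,-405,-2 514,-425,-4
281 502,-251,5 502,-269,10 503,-290,0 503,-308,7 503,-328,2 504,-347,2 504,-366,2 504,-386,-2 505,-404,0 505,-422,2
285 492,-252,3 497,-228,216 497,-243,220 497,-259,218 497,-276,214 498,-292,214 494,-366,0 495,-386,-2 495,-406,-5 495,-425,-4
289 483,-251,5 489,-228,220 489,-241,230 490,-257,228 490,-273,225 490,-290,220 490,-306,220 490,-323,217 486,-405,-1 486,-423,0
293 474,-251,5 474,-271,2 482,-240,237 482,-254,240 483,-266,256 482,-287,233 483,-304,228 483,-320,227 483,-337,222 476,-424,-2
297 464,-252,2 465,-271,3 474,-238,246 475,-253,245 476,-264,264 475,-285,240 475,-302,235 475,-318,235 476,-333,234 467,-422,4
301 455,-251,6 455,-270,6 467,-235,257 468,-251,256 470,-257,293 471,-266,314 468,-299,247 468,-315,243 468,-331,241 458,-423,0
305 446,-252,5 446,-271,3 460,-237,252 460,-252,252 462,-257,293 465,-259,344 465,-274,339 461,-313,253 461,-331,242 448,-425,-5
309 436,-252,0 436,-271,3 437,-289,5 437,-308,5 455,-259,287 458,-259,342 459,-273,343 453,-313,252 438,-406,-5 439,-424,-4
313 427,-252,2 427,-270,7 427,-289,5 428,-308,4 448,-256,296 448,-271,298 451,-274,340 428,-387,-4 429,-404,0 429,-425,-6
317 417,-253,0 418,-270,10 418,-290,3 418,-308,5 441,-255,304 443,-263,326 441,-285,299 419,-386,-3 420,-404,1 420,-424,-3
```

View pics/t31.png

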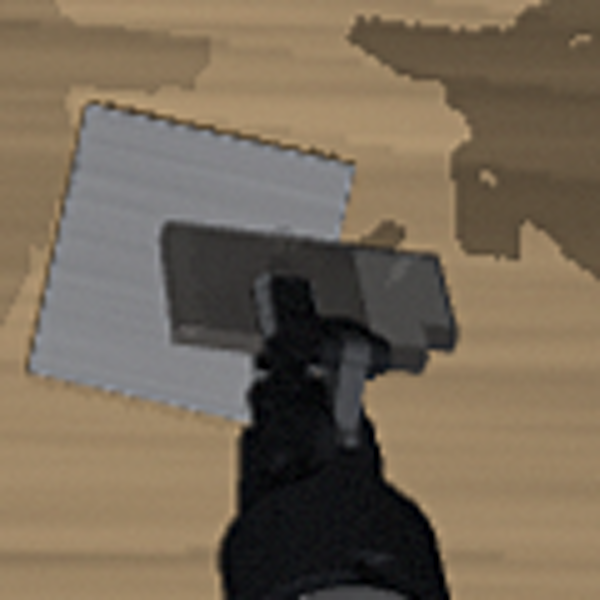

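View pics/side31.png

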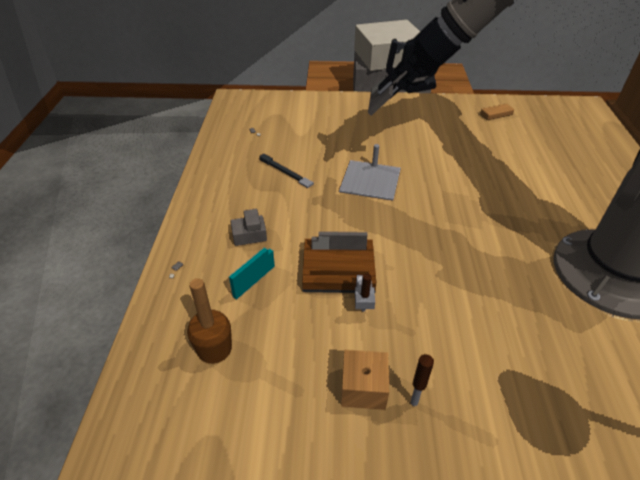

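```bash
cat > meas.py <<'E'
from h import *
import sys
def meas(k):
    W=cloud('top',np.load(f'top_d{k}.npy')); im=cv2.imread(f'pics/top{k}.png').astype(int)
    o,R=pose(); n=R[:,1]; c=o["eef_pos"]+R@[-.011,0.005,-.032]
    D=W-c
    loc=D@R   # tool coords
    m=(np.abs(loc[...,1])<.016)&(np.abs(loc[...,0])<.08)&(np.abs(loc[...,2])<.06)&(W[...,2]>.1)&(im.sum(-1)>120)
    P=W[m]; ctr=np.median(P,0)
    for _ in range(4):
        ctr=P.mean(0); nn=np.linalg.svd(P-ctr)[2][2]; nn*=np.sign(nn[2]); e=(P-ctr)@nn; P=P[np.abs(e)<max(.003,1.5*e.std())]
    print("n pts",len(P),"plane normal",np.round(nn,3),"elev",round(np.degrees(np.arcsin(nn[2])),1),"std mm",round(e.std()*1000,1),"model normal",np.round(n,3))
    a=R[:,0]-nn*(R[:,0]@nn);a/=np.linalg.norm(a);b=np.cross(nn,a)
    uv=np.c_[(P-ctr)@a,(P-ctr)@b]; r=cv2.minAreaRect((uv*1000).astype(np.float32)); print(r)
    cc=ctr+a*r[0][0]/1000+b*r[0][1]/1000; 
    th=np.radians(r[2]); ax=[a*np.cos(th)+b*np.sin(th),-a*np.sin(th)+b*np.cos(th)]; L=ax[0] if r[1][0]>r[1][1] else ax[1]; L*=-np.sign(L@R[:,0])
    print("length dir (frost)",np.round(L,3),"elev",round(np.degrees(np.arcsin(L[2])),1),"az",round(np.degrees(np.arctan2(L[1],L[0])),1))
    print("face centre",np.round(cc,4),"slip mid",np.round(cc-nn*.005,4),"model mid",np.round(o["eef_pos"]+R@[-.011,0,-.032],4))
meas(sys.argv[1])
E
python3 meas.py 31
```

```text
n pts 921 plane normal [ 0.752 -0.088  0.654] elev 40.8 std mm 1.2 model normal [ 0.753 -0.092  0.652]
((-1.7423667907714844, 2.8938770294189453), (111.92464447021484, 66.78276824951172), 1.452986240386963)
length dir (frost) [-0.082 -0.996 -0.039] elev -2.2 az -94.7
face centre [ 0.4803 -0.283   0.2348] slip mid [ 0.4766 -0.2825  0.2315] model mid [ 0.475  -0.2824  0.2327]
```

```bash
python3 - <<'E'
from fk import *
import fk
L=[json.loads(l) for l in open("log.jsonl")]
sg,p=json.load(open("fk.json"))
q=np.array([l["q"] for l in L]);x=np.array([l["eef_pos"] for l in L]);w=np.array([l["tool_rot"] for l in L])
T=Rot.from_quat(w[:,[1,2,3,0]]).as_matrix()
W=np.ones(len(q));W[-8:]=5
def res(p):
    P,R=fk.fk(p,sg,q); return np.r_[((P-x)*5*W[:,None]).ravel(),((R-T)*W[:,None,None]).ravel()]
r=least_squares(res,p,loss='soft_l1',f_scale=.02); P,R=fk.fk(r.x,sg,q); print((P-x)[-6:]*1000,np.abs(R-T)[-6:].max((1,2)),np.round(r.x,3))
json.dump([sg,r.x.tolist()],open("fk.json","w"))
import ik; ik.p[:]=r.x.tolist(); from ik import *
np.set_printoptions(precision=3,suppress=True)
qc=q[-1]; rng=np.random.default_rng(1)
l2=lo+[.0,.003,.0,0,0,.002,0]; h2=hi-.004
out=[]
for k in range(60):
    qs=np.clip(qc,l2+1e-3,h2-1e-3) if k==0 else rng.uniform(l2,h2)
    def f(qq):
        A,B=fk.fk(r.x,sg,qq);A=A[0];B=B[0]
        m=A+B@[-.011,0,-.032]
        return np.r_[(m-[.482,-.284,.206])/.01,(np.degrees(np.arcsin(np.clip(B[2,1],-1,1)))-45)/4,np.degrees(B[2,0])/2,(np.degrees(np.arctan2(B[1,0],B[0,0]))-78.8)/6]
    s=least_squares(f,qs,bounds=(l2,h2)); e=s.fun*np.array([10,10,10,4,2,6]); out.append((s.cost,s.x,e))
    if k==0: print("local",s.cost,s.x,e)
out.sort(key=lambda t:t[0])
for o in out[:10]: print(round(o[0],3),o[1],o[2])
E
```

```text
[[  2.20366424   3.3647083    2.28643453]
 [  6.28451448   7.02098399  -0.17305553]
 [  4.48906508   5.87415913   0.51777109]
 [ -5.66396339 -10.30444302  -1.08763041]
 [ -2.92867831  -0.04473993   0.57886505]
 [ -3.40979068   2.10812684   0.51331134]] [0.05456936 0.05468115 0.05463406 0.05380032 0.05242368 0.05121979] [-0.079  0.316  0.582  0.016 -0.006  0.48   0.047  0.425  0.     0.
  0.     0.     0.     0.     0.     1.504]Traceback (most recent call last):
  File "<stdin>", line 23, in <module>
    return func(*args, **kwargs)
    vector_fun = VectorFunction(
        fun_wrapped,
    ...<6 lines>...
        workers=workers
    )
    self._update_fun()
    ~~~~~~~~~~~~~~~~^^
    self.f = self.fun_wrapped(xp_copy(self.x))
             ~~~~~~~~~~~~~~~~^^^^^^^^^^^^^^^^^
    return np.atleast_1d(self.fun(x))
                         ~~~~~~~~^^^
    return self.f(x, *self.args, **self.kwargs)
           ~~~~~~^^^^^^^^^^^^^^^^^^^^^^^^^^^^^^
  File "<stdin>", line 20, in f
AttributeError: 'function' object has no attribute 'fk'
```

```bash
cat > fit2.py <<'E'
import numpy as np, json
from scipy.spatial.transform import Rotation as Rot
from scipy.optimize import least_squares
SG=np.array([-1,1,-1,1,-1,1,-1.]);AX=np.array([[0,0,1],[0,1,0]]*3+[[0,0,1]],float)
def FK(p,q):
    q=np.atleast_2d(q);off=p[:7];v=p[7:28].reshape(7,3)
    R=np.repeat(Rot.from_rotvec([p[28],p[29],0]).as_matrix()[None],len(q),0);P=np.zeros((len(q),3))
    for i in range(7):
        P=P+R@v[i]; R=R@Rot.from_rotvec(np.outer(SG[i]*q[:,i]+off[i],AX[i])).as_matrix()
    P=P+R@np.array([p[30],p[31],0.]); return P,R
def load():
    L=[json.loads(l) for l in open("log.jsonl")]
    q=np.array([l["q"] for l in L]);x=np.array([l["eef_pos"] for l in L]);w=np.array([l["tool_rot"] for l in L])
    return q,x,Rot.from_quat(w[:,[1,2,3,0]]).as_matrix()
def fit():
    q,x,T=load()
    p0=np.zeros(32);p0[0]=-.1;p0[6]=1.47;v=np.zeros((7,3));v[1]=[0,0,.25];v[2]=[0,0,.3];v[3]=[0,0,.27];v[4]=[0,0,.24];v[5]=[0,0,.24];v[6]=[0,0,.3];p0[7:28]=v.ravel()
    f=lambda p:np.r_[((FK(p,q)[0]-x)*5).ravel(),(FK(p,q)[1]-T).ravel(),.003*(p-p0)]
    r=least_squares(f,p0,loss='soft_l1',f_scale=.02)
    P,R=FK(r.x,q); print("offs",np.round(r.x[:7],3),"v",np.round(r.x[7:28].reshape(7,3),3).tolist(),np.round(r.x[28:],3))
    print("pos err mm",np.round(np.linalg.norm(P-x,axis=1)*1000,1),"rot",np.round(np.abs(R-T).max((1,2)),3))
    return r.x,q,x,T
lo=np.array([-2.96,-.34,-1.41,.24,-1.37,.17,-2.96]);hi=np.array([2.96,2.1,1.46,2.44,4.51,1.92,2.96])
if __name__=="__main__":
    np.set_printoptions(precision=3,suppress=True,linewidth=180)
    p,q,x,T=fit(); np.save("p.npy",p)
    qc=q[-1]; rng=np.random.default_rng(1); l2=lo+.002; h2=hi-.005; out=[]
    def f(qq):
        A,B=FK(p,qq);A=A[0];B=B[0]; m=A+B@[-.011,0,-.032]
        return np.r_[(m-[.482,-.284,.206])/.01,(np.degrees(np.arcsin(np.clip(B[2,1],-1,1)))-45)/4,np.degrees(B[2,0])/2,(np.degrees(np.arctan2(B[1,0],B[0,0]))-78.8)/6]
    for k in range(80):
        qs=np.clip(qc,l2+1e-3,h2-1e-3) if k==0 else rng.uniform(l2,h2)
        s=least_squares(f,qs,bounds=(l2,h2)); e=s.fun*np.array([10,10,10,4,2,6]); out.append((s.cost,s.x,e))
        if k==0: print("local",s.cost,s.x,e)
    out.sort(key=lambda t:t[0])
    for o in out[:14]: print(round(o[0],3),o[1],o[2])
E
python3 fit2.py
```

```text
offs [-0.    -0.     0.     0.     0.    -0.     1.571] v [[-0.0, 0.0, 0.019], [0.0, -0.015, 0.269], [-0.0, -0.015, 0.286], [0.0, -0.016, 0.256], [-0.0, -0.016, 0.236], [0.0, -0.0, 0.236], [-0.0, -0.0, 0.36]] [-0.  0. -0.  0.]
pos err mm [0. 0. 0. 0. 0. 0. 0. 0. 0. 0. 0. 0. 0. 0. 0. 0. 0. 0. 0. 0. 0. 0. 0. 0. 0. 0. 0. 0. 0. 0. 0. 0. 0. 0. 0. 0. 0. 0. 0. 0. 0. 0. 0. 0.] rot [0. 0. 0. 0. 0. 0. 0. 0. 0. 0. 0. 0. 0. 0. 0. 0. 0. 0. 0. 0. 0. 0. 0. 0. 0. 0. 0. 0. 0. 0. 0. 0. 0. 0. 0. 0. 0. 0. 0. 0. 0. 0. 0. 0.]
local 1.1940113448889353 [-1.068 -0.338  1.455  2.435  1.51   0.174 -1.189] [-4.028  3.543 10.35  -3.237 -0.387 -3.482]
0.0 [ 1.759  0.438 -1.377  2.346  1.981  0.179 -1.541] [-0.  0. -0.  0. -0. -0.]
0.0 [0.055 0.123 0.534 2.434 4.268 0.354 2.279] [ 0. -0.  0. -0.  0.  0.]
0.0 [ 1.078  0.164 -0.563  2.375  4.091  0.202  2.497] [ 0.  0. -0.  0. -0. -0.]
0.0 [ 1.227  0.186 -0.724  2.367  4.02   0.172  2.583] [-0. -0.  0. -0.  0.  0.]
0.0 [ 1.758  0.437 -1.376  2.346  1.985  0.178 -1.545] [-0.  0. -0.  0. -0. -0.]
0.0 [-0.516  2.064  0.837  2.249  1.523  1.85   1.523] [ 0.  0.  0.  0.  0. -0.]
0.0 [0.037 0.124 0.555 2.434 4.271 0.357 2.276] [ 0.  0. -0.  0. -0. -0.]
0.0 [ 0.841  0.14  -0.313  2.388  4.151  0.241  2.418] [-0.  0. -0.  0. -0. -0.]
0.0 [0.026 0.125 0.567 2.435 4.273 0.359 2.274] [ 0.  0. -0.  0. -0. -0.]
0.0 [ 1.29   1.52  -0.659  2.172  4.492  1.913 -2.297] [-0.  0.  0.  0. -0. -0.]
0.0 [ 1.754  0.432 -1.369  2.346  2.001  0.172 -1.563] [-0. -0.  0. -0.  0.  0.]
0.0 [ 1.141  0.172 -0.631  2.371  4.066  0.19   2.528] [-0. -0. -0.  0.  0.  0.]
0.0 [ 1.771  0.457 -1.4    2.346  1.934  0.198 -1.486] [ 0.  0. -0.  0. -0. -0.]
0.0 [ 1.772  0.458 -1.401  2.346  1.931  0.2   -1.483] [ 0.  0. -0.  0. -0. -0.]
```

Call:
apply_moves(increments=[4,0,-10,20,0,4,0,-10,20,0,4,0,-6,14,0])

```text
t: 24.0
eef_pos: [0.4926, -0.2614, 0.1965]
tool_rot: [0.243, 0.703, 0.628, 0.231]
contact_force: [-1.1, -0.0, -2.3]
gripper_width: 0.1
```

```bash

python3 -c "
from h import *
mid([.482,-.284,.21],6)
"
```

```text
t 24.0 pos [ 0.4926 -0.2614  0.1965] q [-0.996 -0.337  1.453  2.387  0.236  0.17   0.227] F [-1.1 -0.  -2.3] T [ 0.11  1.   -0.03] w 8.5
 xaz 83.95 z [ 0.629 -0.051 -0.776]
 tilt 39.13 z az -4.66 label up deg 39.11 length elev(frost) -1.13 frost az -96.05 mid [ 0.4714 -0.2707  0.2211]
 tool delta [-12.4   2.5  16. ] per row [-2.1  0.4  2.7] len 3.4
```

```bash
cat > sim.py <<'E'
from fit2 import *
p=np.load("p.npy")
def err(q,Pt,Rt,w):
    A,B=FK(p,q);A=A[0];B=B[0]; return np.r_[(Pt-A),w*Rot.from_matrix(Rt@B.T).as_rotvec()]
def jac(q):
    J=np.zeros((6,7));A,B=FK(p,q)
    Q=np.repeat(q[None],7,0)+np.eye(7)*1e-5; A2,B2=FK(p,Q)
    for i in range(7):
        J[:3,i]=(A2[i]-A[0])/1e-5; J[3:,i]=Rot.from_matrix(B2[i]@B[0].T).as_rotvec()/1e-5
    return J
def row_ls(q,r,w):
    A,B=FK(p,q);A=A[0];B=B[0]
    Pt=A+B@np.array(r[:3])/1000; Rt=B@Rot.from_rotvec([0,0,np.radians(r[3])]).as_matrix()
    s=least_squares(lambda x:np.r_[err(x,Pt,Rt,w)*10,1e-2*(x-q)],np.clip(q,lo+1e-4,hi-1e-4),bounds=(lo,hi)); return s.x
def row_dls(q,r,w,n=20,lam=.02):
    A,B=FK(p,q);A=A[0];B=B[0]
    Pt=A+B@np.array(r[:3])/1000; Rt=B@Rot.from_rotvec([0,0,np.radians(r[3])]).as_matrix()
    x=q.copy()
    for _ in range(n):
        e=err(x,Pt,Rt,w);J=jac(x);J[3:]*=w
        x=np.clip(x+J.T@np.linalg.solve(J@J.T+lam**2*np.eye(6),e),lo,hi)
    return x
def show(q):
    A,B=FK(p,q);A=A[0];B=B[0]; m=A+B@[-.011,0,-.032]
    return "mid %s labelup %.1f elev %.1f frostaz %.1f q %s"%(np.round(m,3),np.degrees(np.arcsin(B[2,1])),np.degrees(np.arcsin(-B[2,0])),np.degrees(np.arctan2(-B[1,0],-B[0,0])),np.round(q,2))
if __name__=="__main__":
    L=[json.loads(l) for l in open("log.jsonl")]
    T={round(l["t"],3):np.array(l["q"]) for l in L}
    ts=sorted(T)
    tests=[(22.3,22.65,[[-8,-25,13,0]]*2),(22.65,22.9,[[-6,-20,11,0]]*2),(22.9,23.15,[[-5,-20,12,0]]*2),(23.15,23.525,[[2,-16,15,0]]*2),(23.525,24.0,[[0,-10,20,0],[0,-10,20,0],[0,-6,14,0]])]
    g=lambda t:T[min(ts,key=lambda s:abs(s-t))]
    for a,b,rows in tests:
        print("start",show(g(a)));print("real ",show(g(b)))
        for nm,f,w in [("ls w.2",row_ls,.2),("ls w1",row_ls,1),("dls w.3",row_dls,.3),("dls w1",row_dls,1)]:
            q=g(a).copy()
            for r in rows:q=f(q,r,w)
            print("  ",nm,show(q))
E
python3 sim.py
```

```text
start mid [ 0.529 -0.252  0.345] labelup 44.3 elev -0.2 frostaz -96.8 q [-0.59 -0.25  0.92  2.23  0.01  0.31  0.27]
real  mid [ 0.51  -0.264  0.293] labelup 44.2 elev -0.4 frostaz -96.7 q [-0.78 -0.27  1.17  2.32 -0.03  0.19  0.39]
   ls w.2 mid [ 0.51  -0.265  0.292] labelup 44.3 elev -0.2 frostaz -96.8 q [-0.78 -0.27  1.17  2.32  0.01  0.19  0.35]
   ls w1 mid [ 0.51  -0.265  0.292] labelup 44.3 elev -0.2 frostaz -96.8 q [-0.78 -0.27  1.17  2.32  0.01  0.19  0.35]
   dls w.3 mid [ 0.51  -0.265  0.292] labelup 44.3 elev -0.2 frostaz -96.8 q [-0.78 -0.27  1.17  2.32 -0.02  0.19  0.38]
   dls w1 mid [ 0.51  -0.265  0.292] labelup 44.3 elev -0.2 frostaz -96.8 q [-0.78 -0.27  1.17  2.32 -0.03  0.19  0.38]
start mid [ 0.51  -0.264  0.293] labelup 44.2 elev -0.4 frostaz -96.7 q [-0.78 -0.27  1.17  2.32 -0.03  0.19  0.39]
real  mid [ 0.498 -0.275  0.267] labelup 43.4 elev -0.4 frostaz -96.7 q [-0.9  -0.34  1.31  2.35  0.29  0.17  0.13]
   ls w.2 mid [ 0.495 -0.274  0.249] labelup 44.2 elev -0.3 frostaz -96.8 q [-0.93 -0.18  1.46  2.38 -1.08  0.17  1.49]
   ls w1 mid [ 0.495 -0.274  0.249] 
[... 1751 characters left out ...]
d [ 0.474 -0.282  0.232] labelup 40.6 elev -1.3 frostaz -95.8 q [-0.96 -0.34  1.45  2.37  0.04  0.17  0.44]
real  mid [ 0.471 -0.271  0.221] labelup 39.1 elev -1.1 frostaz -96.0 q [-1.   -0.34  1.45  2.39  0.24  0.17  0.23]
   ls w.2 mid [ 0.471 -0.266  0.204] labelup 38.4 elev 3.1 frostaz -99.4 q [-1.09 -0.34  1.46  2.44  1.24  0.2  -0.83]
   ls w1 mid [ 0.472 -0.275  0.224] labelup 39.7 elev -1.4 frostaz -95.8 q [-0.99 -0.34  1.46  2.38  0.14  0.17  0.33]
   dls w.3 mid [ 0.51  -0.125  0.202] labelup 36.9 elev 2.7 frostaz -75.8 q [-1.29 -0.34  1.46  2.42  0.44  0.17  0.12]
   dls w1 mid [ 0.51  -0.125  0.202] labelup 36.8 elev 2.7 frostaz -75.7 q [-1.29 -0.34  1.46  2.42  0.44  0.17  0.12]
```

```bash
nproc; cat > plan.py <<'E'
import numpy as np, json, sys
from scipy.optimize import least_squares
from multiprocessing import Pool
p=np.load("p.npy"); V=p[7:28].reshape(7,3); SG=np.array([-1,1,-1,1,-1,1,-1.]); OFF=p[:7]
lo=np.array([-2.96,-.34,-1.41,.24,-1.37,.17,-2.96])+.002;hi=np.array([2.96,2.1,1.46,2.44,4.51,1.92,2.96])-.002
VM=np.array([2.39,2.39,3.14,3.14,3.14,3.14,3.14])*.7/8
def fkj(q):
    R=np.eye(3);P=np.zeros(3);ax=[];pt=[]
    for i in range(7):
        P=P+R@V[i]; a=SG[i]*q[i]+OFF[i];c,s=np.cos(a),np.sin(a)
        if i%2==0: ax.append(SG[i]*R[:,2]);M=np.array([[c,-s,0],[s,c,0],[0,0,1]])
        else: ax.append(SG[i]*R[:,1]);M=np.array([[c,0,s],[0,1,0],[-s,0,c]])
        pt.append(P);R=R@M
    J=np.zeros((6,7))
    for i in range(7): J[:3,i]=np.cross(ax[i],P-pt[i]);J[3:,i]=ax[i]
    return P,R,J
def rv(M):
    w=np.array([M[2,1]-M[1,2],M[0,2]-M[2,0],M[1,0]-M[0,1]])/2; s=np.linalg.norm(w)
    return w*(1 if s<1e-9 else np.arcsin(min(1,s))/s)
W=1.0
def row(q,d,roll):
    P,R,_=fkj(q); d=np.asarray(d,float)/1000; c,s=np.cos(np.radians(roll)),np.sin(np.radians(roll))
    Pt=P+R@d; Rt=R@np.array([[c,-s,0],[s,c,0],[0,0,1]])
    def f(x):
        A,B,_=fkj(x); return np.r_[(A-Pt)*10,W*10*rv(B@Rt.T),1e-2*(x-q)]
    def jf(x):
        A,B,J=fkj(x);J=J*10;J[3:]*=W; return np.r_[J,1e-2*np.eye(7)]
    x=least_squares(f,np.clip(q,lo+1e-5,hi-1e-5),jf,bounds=(lo,hi),max_nfev=60).x
    k=np.max(np.abs(x-q)/VM); return q+(x-q)/max(1,k)
OFFS=np.array([-.011,0,-.032])
def info(q):
    P,R,_=fkj(q); m=P+R@OFFS
    return m,np.degrees(np.arcsin(R[2,1])),np.degrees(np.arcsin(-R[2,0])),np.degrees(np.arctan2(-R[1,0],-R[0,0])),R
def s(q):
    m,l,e,a,R=info(q); return "mid %s lab %.1f elev %.1f az %.1f q %s"%(np.round(m,3),l,e,a,np.round(q,2))
def levelroll(R,lim=9):
    # roll making tool x horizontal
    a=-np.degrees(np.arctan2(R[2,0],R[2,1])) if abs(R[2,1])+abs(R[2,0])>.1 else 0
    return np.clip(a,-lim,lim)
def goto(q,tgt,rolloff,step,nmax,rec,tol=.004,level=True):
    for _ in range(nmax):
        m,l,e,a,R=info(q); d=R.T@(tgt-m)*1000; n=np.linalg.norm(d)
        if n<tol*1000 and (not level or abs(e)<1): break
        if n>step:d*=step/n
        P,RR,_=fkj(q)
        ro=0
        if level:
            phi=-np.degrees(np.arctan2(R[2,0],R[2,1]))
            ro=np.clip(phi+rolloff,-9,9)
        d=np.round(d);ro=round(ro)
        rec.append((*d,ro)); q=row(q,d,ro)
    return q
E
cat > search.py <<'E'
from plan import *
L=[json.loads(l) for l in open("log.jsonl")]; Q0=np.array(L[-1]["q"])
G=np.array([.482,-.284,.208])
def cost(q):
    m,l,e,a,R=info(q); return np.sum(((m-G)/.01)**2)+((l-45)/4)**2+(e/2)**2+((a+101.2)/6)**2
def trial(seed):
    r=np.random.default_rng(seed); q=Q0.copy(); rec=[]
    mode=seed%2
    if mode:  # re-tilt high
        az=np.radians(r.uniform(-40,0)); rad=r.uniform(.5,.7)
        q=goto(q,np.array([.55,-.25,.4]),0,50,8,rec,.03)
        ro=r.uniform(-30,30)
        q=goto(q,np.array([rad*np.cos(az),rad*np.sin(az),r.uniform(.6,.85)]),ro,50,14,rec,.03)
        lim=r.uniform(45,49)
        for _ in range(12):
            m,l,e,a,R=info(q); 
            if np.degrees(np.arccos(-R[2,2]))>lim: break
            d=np.round(R.T@np.array([r.uniform(0,.2)*np.cos(az),0,1])*55); rec.append((*d,0)); q=row(q,d,0)
    A=np.array([r.uniform(.42,.75),r.uniform(-.5,0),r.uniform(.3,.6)]); ro=r.uniform(-60,60)
    q=goto(q,A,ro,50,16,rec,.03)
    if r.random()<.5:
        A=np.array([r.uniform(.42,.7),r.uniform(-.4,-.1),r.uniform(.28,.4)]); q=goto(q,A,r.uniform(-40,40)*r.integers(0,2),40,10,rec,.03)
    q=goto(q,G,0,35,22,rec,.004)
    return cost(q),seed,rec,q
if __name__=="__main__":
    print(s(Q0),cost(Q0))
    import os
    with Pool(os.cpu_count()) as P: out=P.map(trial,range(int(sys.argv[1])),chunksize=4)
    out.sort(key=lambda t:t[0])
    for c,sd,rec,q in out[:12]: print(round(c,2),sd,len(rec),s(q))
    json.dump([[o[0],o[1],[list(map(float,r)) for r in o[2]]] for o in out[:12]],open("best.json","w"))
E
time timeout 500 python3 search.py 240
```

```text
4
mid [ 0.471 -0.271  0.221] lab 39.1 elev -1.1 az -96.0 q [-1.   -0.34  1.45  2.39  0.24  0.17  0.23] 7.8459555868726945
0.16 111 50 mid [ 0.482 -0.284  0.208] lab 43.6 elev 0.3 az -101.0 q [ 1.76  0.43 -1.39  2.33  1.72  0.18 -1.28]
0.41 113 65 mid [ 0.482 -0.284  0.208] lab 42.4 elev -0.0 az -101.2 q [ 1.75  0.42 -1.38  2.32  1.55  0.17 -1.13]
1.29 71 63 mid [ 0.482 -0.286  0.212] lab 41.5 elev -0.2 az -97.7 q [ 1.27  0.18 -0.74  2.31 -1.37  0.17  1.75]
1.32 187 60 mid [ 0.482 -0.285  0.211] lab 41.1 elev -0.1 az -98.2 q [ 1.21  0.17 -0.68  2.31 -1.37  0.17  1.73]
1.32 103 65 mid [ 0.482 -0.286  0.211] lab 41.7 elev -0.1 az -96.9 q [ 1.32  0.19 -0.79  2.31 -1.37  0.17  1.77]
1.34 25 71 mid [ 0.481 -0.285  0.211] lab 41.9 elev -0.1 az -96.5 q [ 1.35  0.2  -0.82  2.31 -1.37  0.17  1.78]
1.36 75 66 mid [ 0.482 -0.285  0.212] lab 42.1 elev -0.2 az -96.2 q [ 1.37  0.21 -0.84  2.3  -1.37  0.17  1.79]
1.37 195 64 mid [ 0.482 -0.286  0.211] lab 40.8 elev -0.2 az -99.2 q [ 1.13  0.16 -0.61  2.31 -1.37  0.17  1.7 ]
1.4 19 71 mid [ 0.481 -0.285  0.211] lab 41.8 elev 0.2 az -96.5 q [ 1.33  0.19 -0.8   2.31 -1.37  0.17  1.78]
1.49 185 64 mid [ 0.482 -0.285  0.211] lab 42.6 elev -0.2 az -95.2 q [ 1.43  0.22 -0.89  2.3  -1.37  0.17  1.82]
1.5 83 66 mid [ 0.481 -0.286  0.211] lab 42.7 elev -0.2 az -95.2 q [ 1.44  0.23 -0.9   2.3  -1.37  0.17  1.83]
1.56 139 61 mid [ 0.482 -0.285  0.21 ] lab 42.1 elev 0.3 az -95.3 q [ 1.38  0.21 -0.85  2.3  -1.37  0.17  1.81]
real	1m39.128s
user	6m15.666s
sys	0m0.373s
```

```bash
python3 - <<'E'
from search import *
B=json.load(open("best.json"))
for k in (0,2):
    q=Q0.copy(); print("seed",B[k][1])
    for i,r in enumerate(B[k][2]):
        q=row(q,r[:3],r[3]); 
        R=np.eye(3);P=np.zeros(3);pts=[]
        for j in range(7):
            P=P+R@V[j]; a=SG[j]*q[j]+OFF[j];c,ss=np.cos(a),np.sin(a)
            R=R@(np.array([[c,-ss,0],[ss,c,0],[0,0,1]]) if j%2==0 else np.array([[c,0,ss],[0,1,0],[-ss,0,c]])); pts.append(P)
        print(i,[int(x) for x in r],s(q),"elbow",np.round(pts[3],2),"wrist",np.round(pts[5],2))
E
```

```text
seed 111
0 [8, 44, -23, -2] mid [ 0.492 -0.266  0.267] lab 39.1 elev 0.1 az -94.5 q [-0.88 -0.32  1.27  2.31  0.22  0.28  0.2 ] elbow [-0.09 -0.17  0.8 ] wrist [ 0.29 -0.24  0.52]
1 [7, 44, -23, 0] mid [ 0.512 -0.26   0.313] lab 39.1 elev 0.1 az -94.5 q [-0.81 -0.32  1.13  2.23  0.22  0.39  0.16] elbow [-0.1  -0.16  0.8 ] wrist [ 0.31 -0.23  0.57]
2 [7, 44, -23, 0] mid [ 0.532 -0.255  0.358] lab 39.1 elev 0.1 az -94.5 q [-0.77 -0.31  1.04  2.14  0.21  0.49  0.12] elbow [-0.1  -0.15  0.8 ] wrist [ 0.33 -0.23  0.61]
3 [6, 40, -21, 0] mid [ 0.55 -0.25  0.4 ] lab 39.1 elev 0.1 az -94.5 q [-0.76 -0.3   1.    2.05  0.2   0.58  0.09] elbow [-0.1  -0.15  0.8 ] wrist [ 0.35 -0.22  0.65]
4 [-7, 20, -45, 1] mid [ 0.537 -0.256  0.447] lab 39.1 elev -0.5 az -95.3 q [-0.67 -0.34  0.88  1.99  0.21  0.7   0.07] elbow [-0.13 -0.15  0.79] wrist [ 0.33 -0.23  0.7 ]
5 [-7, 20, -45, 0] mid [ 0.523 -0.262  0.495] lab 39.1 elev -0.5 az -95.3 q [-0.54 -0.34  0.77  1.91  0.15  0.8   0.13] elbow [-0.14 -0.13  0.79] wrist [ 0.32 -0.23  0.75]
6 [-7, 20, -45, 0] mid [ 0.51  -0.268  0.542] lab 39.1 elev -0.5 az -
[... 17715 characters left out ...]
t [ 0.26 -0.25  0.46]
59 [4, -6, 9, 0] mid [ 0.481 -0.287  0.216] lab 41.9 elev 0.0 az -97.9 q [ 1.3   0.18 -0.77  2.31 -1.37  0.17  1.75] elbow [-0.01 -0.11  0.82] wrist [ 0.27 -0.25  0.46]
60 [3, -5, 6, 0] mid [ 0.481 -0.286  0.214] lab 41.7 elev -0.0 az -97.8 q [ 1.29  0.18 -0.76  2.31 -1.37  0.17  1.75] elbow [-0.01 -0.11  0.82] wrist [ 0.27 -0.25  0.46]
61 [2, -4, 5, 0] mid [ 0.481 -0.286  0.213] lab 41.6 elev -0.1 az -97.7 q [ 1.28  0.18 -0.75  2.31 -1.37  0.17  1.75] elbow [-0.01 -0.11  0.82] wrist [ 0.27 -0.25  0.46]
62 [2, -3, 4, 0] mid [ 0.482 -0.286  0.212] lab 41.5 elev -0.2 az -97.7 q [ 1.27  0.18 -0.74  2.31 -1.37  0.17  1.75] elbow [-0.01 -0.12  0.82] wrist [ 0.27 -0.25  0.46]
```

Simulating the controller as bounded least squares reproduces the measured rows well. It shows that a re-approach reaches the full target: tilt again high up, then come down with an offset roll. The path is high and clear of everything, and there is time, so I'll follow it in checked chunks.

Call:
apply_moves(increments=[4,8,44,-23,-2,4,7,44,-23,0,4,7,44,-23,0,4,6,40,-21,0,4,-7,20,-45,1,4,-7,20,-45,0,4,-7,20,-45,0,4,-7,20,-45,0,4,-7,20,-45,0,4,-7,20,-45,0,4,-7,20,-45,0,4,-5,13,-31,0])

```text
t: 25.5
eef_pos: [0.4659, -0.2845, 0.7565]
tool_rot: [0.245, 0.698, 0.634, 0.226]
contact_force: [0.7, -0.0, -2.3]
gripper_width: 0.104
```

```bash

python3 -c "
from h import *
slip()
"
```

```text
t 25.5 pos [ 0.4659 -0.2845  0.7565] q [-0.329 -0.274  0.649  1.268 -0.005  1.434  0.263] F [ 0.7 -0.  -2.3] T [ 0.11  0.97 -0.06] w 8.9
 xaz 84.67 z [ 0.626 -0.055 -0.778]
 tilt 38.91 z az -5.0 label up deg 38.91 length elev(frost) -0.26 frost az -95.33 mid [ 0.4449 -0.2937  0.7814]
```

Call:
apply_moves(increments=[4,1,35,-42,0,4,1,40,-38,0,4,1,42,-37,0,4,1,37,-41,0,4,0,36,-42,0,4,-1,37,-41,0,4,-1,39,-39,0,4,-2,38,-40,0])

```text
t: 26.5
eef_pos: [0.5224, -0.2184, 0.9839]
tool_rot: [0.305, 0.663, 0.646, 0.224]
contact_force: [-0.5, -3.2, -3.5]
gripper_width: 0.101
```

```bash

python3 -c "
from h import *
slip()
"
```

```text
t 26.5 pos [ 0.5224 -0.2184  0.9839] q [ 0.351  0.203  0.079  0.261 -0.207  1.911  0.248] F [-0.5 -3.2 -3.5] T [-0.03  1.12 -0.2 ] w 8.6
 xaz 86.22 z [ 0.69  -0.116 -0.714]
 tilt 44.43 z az -9.5 label up deg 43.89 length elev(frost) 5.58 frost az -93.78 mid [ 0.4996 -0.2256  1.0078]
```

Call:
apply_moves(increments=[4,-2,42,-36,0,4,-2,42,-36,0])

```text
t: 26.75
eef_pos: [0.5185, -0.2168, 0.9995]
tool_rot: [0.319, 0.665, 0.635, 0.23]
contact_force: [-0.0, -0.5, -2.4]
gripper_width: 0.099
```

```bash

python3 -c "
from h import *
slip()
"
cat > search2.py <<'E'
from plan import *
import os
L=[json.loads(l) for l in open("log.jsonl")]; Q0=np.array(L[-1]["q"])
G=np.array([.482,-.284,.208])
def cost(q):
    m,l,e,a,R=info(q); return np.sum(((m-G)/.01)**2)+((l-45)/4)**2+(e/2)**2+((a+101.2)/6)**2
def trial(seed):
    r=np.random.default_rng(seed); q=Q0.copy(); rec=[]
    A=np.array([r.uniform(.5,.72),r.uniform(-.3,-.05),r.uniform(.3,.45)]); ro=r.uniform(0,60)
    q=goto(q,A,ro,50,20,rec,.03)
    q=goto(q,G,0,35,22,rec,.004)
    return cost(q),seed,rec,q
if __name__=="__main__":
    print(s(Q0))
    with Pool(os.cpu_count()) as P: out=P.map(trial,range(int(sys.argv[1])),chunksize=4)
    out.sort(key=lambda t:t[0])
    for c,sd,rec,q in out[:12]:
        r=np.random.default_rng(sd); print(round(c,2),sd,len(rec),s(q),np.round([r.uniform(.5,.72),r.uniform(-.3,-.05),r.uniform(.3,.45),r.uniform(0,60)],2))
    json.dump([[o[0],o[1],[list(map(float,r)) for r in o[2]]] for o in out[:12]],open("best2.json","w"))
E
time python3 search2.py 200
```

```text
t 26.75 pos [ 0.5185 -0.2168  0.9995] q [ 0.151  0.22   0.686  0.245 -0.589  1.915  0.288] F [-0.  -0.5 -2.4] T [ 0.13  1.12 -0.04] w 8.4
 xaz 84.96 z [ 0.711 -0.132 -0.691]
 tilt 46.28 z az -10.55 label up deg 45.71 length elev(frost) 5.73 frost az -95.04 mid [ 0.4948 -0.2235  1.0227]
mid [ 0.495 -0.223  1.023] lab 45.7 elev 5.7 az -95.0 q [ 0.15  0.22  0.69  0.25 -0.59  1.91  0.29]
0.01 87 31 mid [ 0.482 -0.284  0.208] lab 45.1 elev 0.0 az -101.6 q [ 1.77  0.45 -1.4   2.35  1.94  0.2  -1.5 ] [ 0.63 -0.1   0.33 28.85]
0.01 158 33 mid [ 0.482 -0.284  0.208] lab 44.7 elev 0.1 az -101.1 q [ 1.78  0.45 -1.41  2.34  1.86  0.2  -1.42] [ 0.71 -0.11  0.39 35.68]
0.01 104 31 mid [ 0.482 -0.285  0.208] lab 44.9 elev -0.1 az -100.9 q [ 1.78  0.45 -1.4   2.34  1.88  0.18 -1.43] [ 0.68 -0.13  0.33  7.52]
0.01 93 32 mid [ 0.482 -0.284  0.208] lab 44.7 elev -0.0 az -101.0 q [ 1.78  0.46 -1.41  2.34  1.86  0.19 -1.41] [ 0.72 -0.16  0.37 26.09]
0.02 194 32 mid [ 0.482 -0.284  0.208] lab 45.4 elev 0.1 az -100.7 q [ 1.78  0.45 -1.4   2.35  1.97  0.18 -1.52] [ 0.69 -0.08  0.34 28.89]
0.03 59 31 mid [ 0
[... 296 characters left out ...]
lab 45.2 elev 0.3 az -100.5 q [ 1.77  0.44 -1.39  2.34  1.96  0.17 -1.51] [ 0.68 -0.08  0.33 13.81]
0.04 100 31 mid [ 0.482 -0.284  0.208] lab 44.6 elev 0.3 az -100.8 q [ 1.78  0.45 -1.41  2.34  1.84  0.19 -1.39] [ 0.68 -0.15  0.34  2.58]
0.04 37 29 mid [ 0.482 -0.284  0.208] lab 45.7 elev -0.0 az -101.7 q [ 1.77  0.45 -1.4   2.35  2.03  0.2  -1.59] [ 0.65 -0.13  0.31 42.17]
0.04 159 31 mid [ 0.482 -0.284  0.208] lab 44.7 elev -0.3 az -101.5 q [ 1.78  0.45 -1.41  2.34  1.86  0.2  -1.42] [ 0.68 -0.16  0.35 17.38]
0.04 183 34 mid [ 0.482 -0.284  0.208] lab 44.6 elev -0.2 az -102.1 q [ 1.77  0.45 -1.41  2.34  1.86  0.2  -1.44] [ 0.71 -0.07  0.4   4.78]
real	0m57.219s
user	3m35.628s
sys	0m0.274s
```

```bash
cat > showrec.py <<'E'
from plan import *
L=[json.loads(l) for l in open("log.jsonl")]; q=np.array(L[-1]["q"])
B=json.load(open("best2.json")); k=int(sys.argv[1])
for i,r in enumerate(B[k][2]):
    q=row(q,r[:3],r[3]); print(i,[int(x) for x in r],s(q))
E
python3 showrec.py 2
```

```text
0 [13, -25, 41, 9] mid [ 0.499 -0.226  0.999] lab 46.7 elev 0.0 az -99.7 q [ 0.01  0.1   0.54  0.49 -0.31  1.77  0.17]
1 [9, -27, 41, 8] mid [ 0.511 -0.219  0.95 ] lab 46.1 elev -5.8 az -105.2 q [-0.07 -0.03  0.4   0.77 -0.11  1.59 -0.02]
2 [6, -27, 41, 0] mid [ 0.524 -0.212  0.903] lab 46.1 elev -5.8 az -105.2 q [-0.09 -0.1   0.33  0.96 -0.03  1.46 -0.06]
3 [5, -27, 41, 0] mid [ 0.538 -0.205  0.856] lab 46.1 elev -5.8 az -105.2 q [-0.09 -0.14  0.29  1.12  0.01  1.34 -0.1 ]
4 [6, -27, 41, 0] mid [ 0.551 -0.198  0.809] lab 46.1 elev -5.8 az -105.2 q [-0.09 -0.17  0.26  1.26  0.04  1.23 -0.13]
5 [5, -28, 41, 0] mid [ 0.564 -0.191  0.762] lab 46.1 elev -5.8 az -105.2 q [-0.09 -0.19  0.24  1.39  0.06  1.12 -0.15]
6 [6, -27, 41, 0] mid [ 0.577 -0.184  0.715] lab 46.1 elev -5.8 az -105.2 q [-0.09 -0.2   0.22  1.5   0.07  1.02 -0.18]
7 [5, -27, 41, 0] mid [ 0.591 -0.177  0.668] lab 46.1 elev -5.8 az -105.2 q [-0.09 -0.19  0.2   1.6   0.09  0.92 -0.2 ]
8 [6, -27, 41, 0] mid [ 0.604 -0.169  0.621] lab 46.1 elev -5.8 az -105.2 q [-0.09 -0.18  0.19  1.69  0.1   0.82 -0.23]
9 [5, -28, 41, 0] mid
[... 1951 characters left out ...]
91  0.274] lab 44.9 elev -0.1 az -100.9 q [ 1.07  0.21 -0.95  2.17  1.22  0.17 -1.14]
26 [-24, -25, -6, 0] mid [ 0.584 -0.209  0.261] lab 44.9 elev -0.1 az -100.9 q [ 1.28  0.25 -1.12  2.21  1.4   0.17 -1.26]
27 [-24, -25, -6, 0] mid [ 0.558 -0.229  0.248] lab 44.9 elev -0.1 az -100.9 q [ 1.45  0.29 -1.24  2.25  1.57  0.17 -1.35]
28 [-24, -25, -6, 0] mid [ 0.532 -0.248  0.235] lab 44.9 elev -0.1 az -100.9 q [ 1.58  0.34 -1.32  2.28  1.71  0.17 -1.42]
29 [-23, -25, -6, 0] mid [ 0.506 -0.267  0.221] lab 44.9 elev -0.1 az -100.9 q [ 1.69  0.4  -1.37  2.32  1.81  0.18 -1.44]
30 [-22, -23, -5, 0] mid [ 0.482 -0.285  0.208] lab 44.9 elev -0.1 az -100.9 q [ 1.78  0.45 -1.4   2.34  1.88  0.18 -1.43]
```

Call:
apply_moves(increments=[4,13,-25,41,9,4,9,-27,41,8,4,6,-27,41,0,4,5,-27,41,0,4,6,-27,41,0,4,5,-28,41,0,4,6,-27,41,0,4,5,-27,41,0,4,6,-27,41,0,4,5,-28,41,0,4,6,-27,41,0])

```text
t: 28.12
eef_pos: [0.6396, -0.1669, 0.5496]
tool_rot: [0.309, 0.711, 0.573, 0.264]
contact_force: [0.0, 0.6, -3.1]
gripper_width: 0.104
```

```bash

python3 -c "
from h import *
slip()
"
time python3 search2.py 60; python3 showrec.py 0
```

```text
t 28.125 pos [ 0.6396 -0.1669  0.5496] q [-0.45  -0.223  0.479  1.816  0.298  0.703 -0.294] F [ 0.   0.6 -3.1] T [0.23 1.13 0.03] w 8.9
 xaz 78.31 z [ 0.731 -0.136 -0.669]
 tilt 48.01 z az -10.58 label up deg 47.98 length elev(frost) -1.24 frost az -101.69 mid [ 0.614  -0.1733  0.5708]
mid [ 0.614 -0.173  0.571] lab 48.0 elev -1.2 az -101.7 q [-0.45 -0.22  0.48  1.82  0.3   0.7  -0.29]
0.19 5 34 mid [ 0.482 -0.284  0.208] lab 46.3 elev 0.4 az -102.5 q [ 1.77  0.45 -1.41  2.36  2.1   0.23 -1.67] [ 0.68 -0.1   0.38 17.15]
0.22 55 33 mid [ 0.482 -0.284  0.208] lab 46.8 elev -0.1 az -101.8 q [ 1.76  0.44 -1.38  2.36  2.22  0.2  -1.78] [ 0.68 -0.08  0.33 13.81]
0.33 41 31 mid [ 0.482 -0.284  0.208] lab 47.2 elev -0.2 az -101.6 q [ 1.77  0.45 -1.39  2.37  2.25  0.2  -1.8 ] [ 0.71 -0.11  0.32 49.62]
0.6 23 30 mid [ 0.482 -0.284  0.208] lab 47.3 elev 0.2 az -104.3 q [ 1.72  0.41 -1.35  2.38  2.33  0.24 -1.95] [ 0.65 -0.14  0.32  6.82]
0.65 37 30 mid [ 0.482 -0.284  0.208] lab 47.4 elev -0.2 az -104.5 q [ 1.71  0.39 -1.33  2.38  2.41  0.22 -2.04] [ 0.65 -0.13  0.31 42.17]
1.33 22 36 mid [ 0.4
[... 4386 characters left out ...]
2.5 q [ 1.3   0.18 -1.16  2.22  1.4   0.17 -1.32]
29 [-25, -25, -1, 0] mid [ 0.557 -0.218  0.264] lab 46.3 elev 0.4 az -102.5 q [ 1.45  0.23 -1.26  2.26  1.64  0.17 -1.49]
30 [-25, -25, -1, 0] mid [ 0.534 -0.239  0.247] lab 46.3 elev 0.4 az -102.5 q [ 1.6   0.31 -1.37  2.3   1.81  0.21 -1.58]
31 [-24, -25, -1, 0] mid [ 0.511 -0.259  0.229] lab 46.3 elev 0.4 az -102.5 q [ 1.69  0.38 -1.41  2.33  1.94  0.23 -1.62]
32 [-25, -25, -1, 0] mid [ 0.488 -0.279  0.212] lab 46.3 elev 0.4 az -102.5 q [ 1.75  0.44 -1.41  2.36  2.07  0.23 -1.66]
33 [-6, -7, -1, 0] mid [ 0.482 -0.284  0.208] lab 46.3 elev 0.4 az -102.5 q [ 1.77  0.45 -1.41  2.36  2.1   0.23 -1.67]
real	0m14.739s
user	0m51.425s
sys	0m0.241s
```

Call:
apply_moves(increments=[4,19,-26,38,9,4,15,-29,38,6,4,12,-29,39,0,4,11,-30,38,0,4,4,-9,12,0])

```text
t: 28.75
eef_pos: [0.7052, -0.0855, 0.3475]
tool_rot: [0.268, 0.782, 0.474, 0.302]
contact_force: [-0.7, -1.0, -2.4]
gripper_width: 0.106
```

```bash

python3 -c "
from h import *
slip()
"
cat > search3.py <<'E'
from plan import *
import os
L=[json.loads(l) for l in open("log.jsonl")]; Q0=np.array(L[-1]["q"])
G=np.array([.482,-.284,.208])
def cost(q):
    m,l,e,a,R=info(q); return np.sum(((m-G)/.01)**2)+((l-45)/4)**2+(e/2)**2+((a+101.2)/6)**2
def trial(seed):
    r=np.random.default_rng(seed); q=Q0.copy(); rec=[]
    if seed>0:
        A=info(q)[0]+r.uniform([-.06,-.08,-.08],[.08,.06,.03]); q=goto(q,A,r.uniform(-10,30),r.uniform(20,40),r.integers(2,6),rec,.02)
    q=goto(q,G,0,[25,35,30,20][seed%4],26,rec,.004)
    return cost(q),seed,rec,q
if __name__=="__main__":
    print(s(Q0))
    with Pool(os.cpu_count()) as P: out=P.map(trial,range(int(sys.argv[1])),chunksize=4)
    out.sort(key=lambda t:t[0])
    for c,sd,rec,q in out[:8]: print(round(c,2),sd,len(rec),s(q))
    json.dump([[o[0],o[1],[list(map(float,r)) for r in o[2]]] for o in out[:12]],open("best2.json","w"))
E
python3 search3.py 80; python3 showrec.py 0
```

```text
t 28.75 pos [ 0.7052 -0.0855  0.3475] q [-0.368  0.047  0.327  2.056  0.606  0.269 -1.051] F [-0.7 -1.  -2.4] T [ 0.19  1.09 -0.01] w 9.1
 xaz 67.87 z [ 0.727 -0.132 -0.674]
 tilt 47.64 z az -10.31 label up deg 44.88 length elev(frost) -12.66 frost az -112.13 mid [ 0.6779 -0.0912  0.3667]
mid [ 0.678 -0.091  0.367] lab 44.9 elev -12.7 az -112.1 q [-0.37  0.05  0.33  2.06  0.61  0.27 -1.05]
0.04 38 15 mid [ 0.482 -0.284  0.208] lab 45.6 elev 0.2 az -101.8 q [ 1.77  0.46 -1.41  2.35  2.    0.21 -1.56]
0.05 57 17 mid [ 0.483 -0.284  0.208] lab 45.5 elev 0.3 az -101.6 q [ 1.77  0.46 -1.41  2.35  1.99  0.21 -1.55]
0.08 69 18 mid [ 0.482 -0.285  0.208] lab 45.2 elev -0.1 az -102.8 q [ 1.77  0.45 -1.41  2.35  1.96  0.22 -1.54]
0.08 10 16 mid [ 0.482 -0.284  0.208] lab 46.1 elev -0.1 az -101.4 q [ 1.78  0.46 -1.41  2.36  2.06  0.21 -1.6 ]
0.09 45 16 mid [ 0.482 -0.284  0.208] lab 46.1 elev 0.1 az -101.7 q [ 1.78  0.46 -1.41  2.36  2.06  0.21 -1.62]
0.09 25 14 mid [ 0.482 -0.284  0.207] lab 46.1 elev 0.2 az -101.6 q [ 1.78  0.46 -1.41  2.36  2.06  0.22 -1.61]
0.11 21 15 mid [ 0.482 -0.284  0.
[... 1323 characters left out ...]
6 -0.213  0.278] lab 45.6 elev 0.2 az -101.8 q [ 1.31  0.22 -1.15  2.19  1.28  0.17 -1.15]
10 [-19, -23, -3, 0] mid [ 0.564 -0.228  0.263] lab 45.6 elev 0.2 az -101.8 q [ 1.45  0.26 -1.25  2.23  1.47  0.17 -1.29]
11 [-19, -23, -3, 0] mid [ 0.542 -0.243  0.249] lab 45.6 elev 0.2 az -101.8 q [ 1.56  0.31 -1.32  2.27  1.65  0.17 -1.4 ]
12 [-19, -23, -3, 0] mid [ 0.52  -0.258  0.235] lab 45.6 elev 0.2 az -101.8 q [ 1.66  0.37 -1.39  2.3   1.78  0.2  -1.46]
13 [-19, -23, -2, 0] mid [ 0.499 -0.273  0.22 ] lab 45.6 elev 0.2 az -101.8 q [ 1.73  0.42 -1.41  2.33  1.89  0.21 -1.51]
14 [-14, -19, -2, 0] mid [ 0.482 -0.284  0.208] lab 45.6 elev 0.2 az -101.8 q [ 1.77  0.46 -1.41  2.35  2.    0.21 -1.56]
```

Robust from here. Executing the first 8 rows, then checking.

Call:
apply_moves(increments=[4,-32,19,10,-2,4,-10,5,3,0,4,-24,-18,-2,-9,4,-21,-22,-2,-6,4,-20,-22,-2,-4,4,-20,-23,-2,-3,4,-19,-23,-3,-1])

```text
t: 29.62
eef_pos: [0.6621, -0.1654, 0.2901]
tool_rot: [0.299, 0.713, 0.583, 0.248]
contact_force: [-0.2, -0.3, -2.4]
gripper_width: 0.101
```

```bash

python3 -c "
from h import *
slip()
"
python3 search3.py 80; python3 showrec.py 0
```

```text
t 29.625 pos [ 0.6621 -0.1654  0.2901] q [ 0.666  0.123 -0.569  2.107  0.712  0.171 -0.729] F [-0.2 -0.3 -2.4] T [0.21 1.14 0.01] w 8.6
 xaz 78.66 z [ 0.703 -0.137 -0.698]
 tilt 45.73 z az -11.02 label up deg 45.73 length elev(frost) -0.32 frost az -101.34 mid [ 0.6375 -0.1718  0.3123]
mid [ 0.637 -0.172  0.312] lab 45.7 elev -0.3 az -101.3 q [ 0.67  0.12 -0.57  2.11  0.71  0.17 -0.73]
0.01 78 12 mid [ 0.482 -0.284  0.208] lab 45.3 elev 0.1 az -101.3 q [ 1.76  0.43 -1.38  2.35  2.02  0.18 -1.59]
0.01 2 12 mid [ 0.482 -0.284  0.208] lab 45.3 elev 0.1 az -101.1 q [ 1.78  0.46 -1.41  2.35  1.94  0.2  -1.49]
0.01 53 8 mid [ 0.482 -0.284  0.208] lab 45.3 elev 0.1 az -101.2 q [ 1.78  0.45 -1.41  2.35  1.95  0.2  -1.5 ]
0.01 68 15 mid [ 0.482 -0.284  0.208] lab 45.3 elev -0.1 az -101.3 q [ 1.78  0.45 -1.4   2.35  1.96  0.19 -1.51]
0.01 22 9 mid [ 0.482 -0.284  0.208] lab 45.3 elev -0.0 az -101.6 q [ 1.77  0.45 -1.4   2.35  1.97  0.2  -1.54]
0.01 35 16 mid [ 0.482 -0.284  0.208] lab 45.3 elev 0.1 az -101.1 q [ 1.78  0.46 -1.41  2.35  1.94  0.2  -1.49]
0.01 37 12 mid [ 0.482 -0.284  0.208] la
[... 942 characters left out ...]
.572 -0.194  0.256] lab 45.3 elev 0.1 az -101.3 q [ 1.27  0.22 -1.13  2.25  1.61  0.17 -1.51]
7 [-23, -18, -4, 0] mid [ 0.552 -0.213  0.246] lab 45.3 elev 0.1 az -101.3 q [ 1.42  0.26 -1.23  2.28  1.74  0.17 -1.56]
8 [-23, -19, -3, 0] mid [ 0.532 -0.233  0.235] lab 45.3 elev 0.1 az -101.3 q [ 1.54  0.31 -1.3   2.3   1.85  0.18 -1.61]
9 [-23, -18, -4, 0] mid [ 0.513 -0.252  0.225] lab 45.3 elev 0.1 az -101.3 q [ 1.64  0.36 -1.35  2.32  1.93  0.18 -1.61]
10 [-24, -18, -3, 0] mid [ 0.493 -0.273  0.214] lab 45.3 elev 0.1 az -101.3 q [ 1.72  0.4  -1.37  2.34  1.99  0.18 -1.6 ]
11 [-13, -11, -2, 0] mid [ 0.482 -0.284  0.208] lab 45.3 elev 0.1 az -101.3 q [ 1.76  0.43 -1.38  2.35  2.02  0.18 -1.59]
```

Call:
apply_moves(increments=[4,-19,-23,-3,0,4,-19,-23,-3,0,4,-19,-23,-3,0,4,-19,-23,-3,0,4,-19,-23,-3,0])

```text
t: 30.25
eef_pos: [0.5703, -0.2286, 0.2259]
tool_rot: [0.297, 0.714, 0.584, 0.248]
contact_force: [-0.4, -0.0, -3.2]
gripper_width: 0.103
```

```bash

python3 -c "
from h import *
mid([.482,-.284,.208],3)
"
```

```text
t 30.25 pos [ 0.5703 -0.2286  0.2259] q [ 1.555  0.321 -1.334  2.266  1.642  0.187 -1.398] F [-0.4 -0.  -3.2] T [ 0.24  1.14 -0.06] w 8.8
 xaz 78.76 z [ 0.701 -0.134 -0.701]
 tilt 45.53 z az -10.84 label up deg 45.53 length elev(frost) -0.4 frost az -101.24 mid [ 0.5457 -0.2351  0.2482]
 tool delta [-60.7 -65.5  -9.9] per row [-20.2 -21.8  -3.3] len 29.9
```

Call:
apply_moves(increments=[4,-20,-22,-3,0,4,-20,-22,-3,0,4,-19,-20,-3,0,4,0,0,0,0])

```text
t: 30.75
eef_pos: [0.5063, -0.2784, 0.1854]
tool_rot: [0.296, 0.715, 0.581, 0.251]
contact_force: [0.9, -0.8, -1.7]
gripper_width: 0.1
```

```bash

python3 -c "
from h import *
mid([.482,-.284,.208],1)
for n in ['side','top']:
    p,d=read_camera(n); cv2.imwrite(f'pics/{n}40.png',p); np.save(f'{n}_d40.npy',d)
"; python3 meas.py 40
```

```text
t 30.75 pos [ 0.5063 -0.2784  0.1854] q [ 1.78   0.454 -1.394  2.349  2.022  0.179 -1.579] F [ 0.9 -0.8 -1.7] T [0.21 1.02 0.02] w 8.5
 xaz 78.57 z [ 0.703 -0.132 -0.698]
 tilt 45.71 z az -10.64 label up deg 45.69 length elev(frost) -0.81 frost az -101.43 mid [ 0.4816 -0.285   0.2076]
 tool delta [ 1.   0.4 -0.1] per row [ 1.   0.4 -0.1] len 1.1
n pts 973 plane normal [ 0.679 -0.143  0.72 ] elev 46.1 std mm 1.3 model normal [ 0.682 -0.145  0.717]
((-1.0212974548339844, 10.871641159057617), (111.6641616821289, 81.03572845458984), 0.7680740356445312)
length dir (frost) [-0.185 -0.983 -0.021] elev -1.2 az -100.7
face centre [ 0.4818 -0.2842  0.2169] slip mid [ 0.4784 -0.2835  0.2133] model mid [ 0.4836 -0.2837  0.2092]
```

View pics/top40.png

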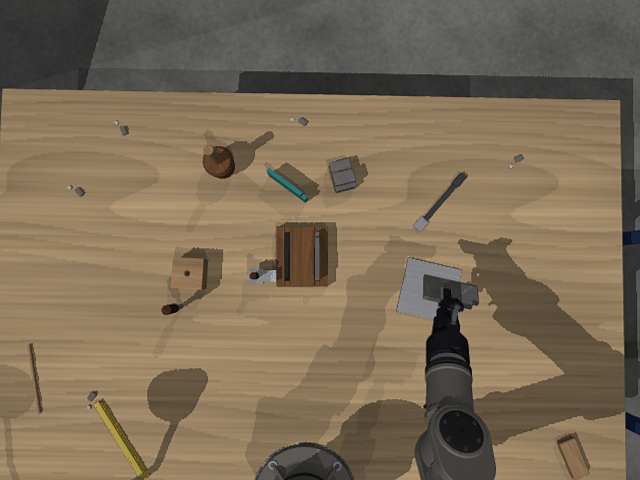

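View pics/side40.png

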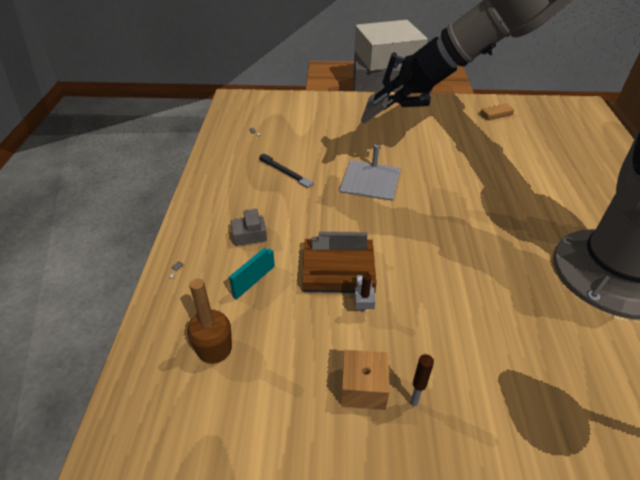

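The slip is over the plate (top px about 445,290), frosted end towards the post. The rod is still in the eyelet and the other slip is in its slot. I'll settle briefly, then hand in.

Call:
apply_moves(increments=[4,0,0,0,0,4,0,0,0,0,4,0,0,0,0])

```text
t: 31.22
eef_pos: [0.511, -0.2751, 0.1891]
tool_rot: [0.298, 0.712, 0.584, 0.252]
contact_force: [0.3, 0.8, -2.6]
gripper_width: 0.102
```

```bash

python3 -c "
from h import *
slip(); print(np.round(get_obs()['joint_vel'],3))
print(hand_in())
"
```

```text
t 31.225 pos [ 0.511  -0.2751  0.1891] q [ 1.773  0.449 -1.398  2.344  2.019  0.178 -1.578] F [ 0.3  0.8 -2.6] T [0.2  1.1  0.03] w 8.7
 xaz 79.01 z [ 0.707 -0.13  -0.695]
 tilt 45.97 z az -10.38 label up deg 45.97 length elev(frost) -0.63 frost az -100.99 mid [ 0.4863 -0.2818  0.2113]
[-0.007 -0.007  0.    -0.003 -0.001 -0.002 -0.004]
the job is handed in; nothing more can be done
None
```

The job is done and handed in at about 31 s of the 54 s allowed. The tool reported no verdict.

**Rod:** The tally rod from the holder (the smaller of the two) went down through the eyelet and was released. The images show it hanging by its shoulder with its foot below the lug.

**Slip:** The granite slip from the slot beside the eyelet is gripped with the pads about 20 mm clear of the frosted third. It is held over the viewing plate. Final readings at hand-in, from the arm's measured pose:

| Check | Result |
|---|---|
| Height of centre above plate | about 20.5 cm |
| Sideways offset from plate centre | about 5 mm |
| Label face tipped up | 46° |
| Length off level | 0.6° |
| Frosted end direction | within about 1° of the post side |

The other slip is still in its slot. The mallet, offcut and chisel were not touched.

**Checks that failed or disagreed:**
- **First rod grip:** It missed because the fingertips sat about 38 mm above where the reported tool position put them. I corrected for this from the depth image.
- **Tilt:** The moves have no tilt command, so I tipped the tool by pushing it against the arm's reach limit high up. The first approach ended at 39° and off-centre, so I lifted and approached again.
- **Slip position:** The last camera measurement, taken just before a short settling pause, put the centre 4 to 7 mm from the arm's figure. During the pause the arm drifted about 5 mm.

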